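Square up a doll's bed and lay its slats

TASK

The headboard of the doll's bed is leaning in while its glue is still green: stand the try square on the top of either side rail and press it up against the headboard, so that the headboard is pushed home, and hold the square there flat on the rail and flush against the headboard post for a second to check the corner; do not force it. Stand the square back upright on the green mat, and lay all the slats flat on the ledgers between the rails, straight across the bed, with their red ends all at the red-banded rail and about a finger's width or more free between one slat and the next. Leave the other things on the bench where they are.

Things in the scene. Friction and masses are not known exactly. Their poses are not given: they have to be found in the camera images.
- bed: Light-wood doll's bed frame without slats, 445 mm long, 192 mm wide, held fast by steel bench dogs (30 mm high, up to 116 mm out from the centre line). Origin: bench top under the bed's middle; x across the bed from the near (red-banded) to the far rail, y along it from foot to headboard, z up. Rails' inner faces 150 mm apart. Footboard: inner face at y = -200 mm, posts 80 mm high.
- near_rail: Fixed side rail nearer the robot, with a 100 mm red band: 16 mm thick, 42 high, 400 long. Origin: centre of its underside, at x = -83, y = 0, z = 20 mm of the bed, same axes; flat top at z = 62 mm above the bench. Inside along its foot runs a ledger strip for the slats, 15 mm wide (bed x -75 to -60 mm), top 44 mm above the bench. Between the two ledgers it is open down to the bench.
- far_rail: The other side rail, plain wood, the same mirrored: at x = +83 mm of the bed, flat top 62 mm above the bench, ledger at bed x +60 to +75 mm, top 44 mm above the bench.
- headboard (a joint): Headboard lean, rad: 0 = square, joint closed (firm stop); positive = top leans in over the bed (to 0.14). It rocks about the line y = 200, z = 62 mm of the bed, where its inner face meets the rail tops, and stays where left (friction 0.12 N m). Posts 26 mm wide in line with the rails form that face and rise 132 mm over them; the panel between is set back 6 mm. Push its upper part to bed +y.
- mat: Green cutting mat, fixed flat on the bench, 120 mm (x) by 180 mm (y), 3 mm thick. Origin: centre of its underside.
- square: Try square standing upright on its stock on the mat, about 160 g. Stock: dark wooden bar 130 mm long (x), 20 thick (y), 28 high; steel blade 20 mm wide, 4 thick, rising from its +x end to 100 mm above the underside. Origin: centre of the stock's underside; x towards the blade, z up. Testing faces, at 90 degrees: the underside, and the flat outer end (stock end and blade edge) at x = +65 mm.
- square_grip (a point): Where the square is best gripped, across the stock's 20 mm thickness: 10 mm from the middle of the stock away from the blade, 18 mm above its underside (75 mm from the outer end).
- slat1: Wooden bed slat, 140 mm long (x), 20 mm wide (y), 10 mm thick (z), 30 g, lying flat on the bench; 28 mm at its +x end is painted red all round. Origin: centre of its underside. May be absent (None).
- slat1_red (a point): Middle of slat 1's red end: 56 mm from the middle along its +x, half-way up its thickness.
- slat2: Wooden bed slat, 140 mm long (x), 20 mm wide (y), 10 mm thick (z), 30 g, lying flat on the bench; 28 mm at its +x end is painted red all round. Origin: centre of its underside. May be absent (None).
- slat2_red (a point): Middle of slat 2's red end: 56 mm from the middle along its +x, half-way up its thickness.
- slat3: Wooden bed slat, 140 mm long (x), 20 mm wide (y), 10 mm thick (z), 30 g, lying flat on the bench; 28 mm at its +x end is painted red all round. Origin: centre of its underside. May be absent (None).
- slat3_red (a point): Middle of slat 3's red end: 56 mm from the middle along its +x, half-way up its thickness.
- slat4: Wooden bed slat, 140 mm long (x), 20 mm wide (y), 10 mm thick (z), 30 g, lying flat on the bench; 28 mm at its +x end is painted red all round. Origin: centre of its underside. May be absent (None).
- slat4_red (a point): Middle of slat 4's red end: 56 mm from the middle along its +x, half-way up its thickness.
- slat5: Wooden bed slat, 140 mm long (x), 20 mm wide (y), 10 mm thick (z), 30 g, lying flat on the bench; 28 mm at its +x end is painted red all round. Origin: centre of its underside. May be absent (None).
- slat5_red (a point): Middle of slat 5's red end: 56 mm from the middle along its +x, half-way up its thickness.
- slat6: Wooden bed slat, 140 mm long (x), 20 mm wide (y), 10 mm thick (z), 30 g, lying flat on the bench; 28 mm at its +x end is painted red all round. Origin: centre of its underside. May be absent (None).
- slat6_red (a point): Middle of slat 6's red end: 56 mm from the middle along its +x, half-way up its thickness.
- toy_car: Bystander: the wooden toy car (130 mm long, 66 mm wide, 59 mm high), loose; not part of the job, to be left where it is. Origin: on its underside.
- other_toy: Bystander: the second wooden toy car (130 mm long, 66 mm wide, 59 mm high), loose; not part of the job, to be left where it is. Origin: on its underside.
- glue: Bystander: the glue bottle (white, red cap, 52 mm across, 120 mm high), loose; not part of the job, to be left where it is. Origin: on its underside.
- tape: Bystander: the tape measure (yellow, 62 by 34 mm, 58 mm high), loose; not part of the job, to be left where it is. Origin: on its underside.
- sanding_block: Bystander: the sanding block (cork on red, 90 by 55 mm, 28 mm high), loose; not part of the job, to be left where it is. Origin: on its underside.
There are look-alikes about, which are no part of the job. Leave any pink or yellow look-alike of the slat3 alone.

How it is judged (in metres and radians):
On the way:
1. the square bears on a rail top and the headboard at once (over 0.5 N each), upright within 2 degrees, along the rail within 4, headboard home (under 0.02 rad), for 0.4 s (((contact force between square and near_rail above 0.5 N and contact force between square and headboard above 0.5 N) or (contact force between square and far_rail above 0.5 N and contact force between square and headboard above 0.5 N)) and value of joint headboard below 0.02 rad and angle between square's own z axis and vertical below 0.035 rad and angle between the x axis of square and the y axis of bed, either way round below 0.07 rad), for 0.4 s.
At the end, for the whole second after the job is handed in: Headboard lean under 0.025 rad; square upright (0.1 rad) with its middle over the mat; every slat at rest on both ledgers (height within 4 mm, flat within 0.05 rad, across within 0.1 rad), red end at the near rail, centres 30 mm or more apart and within 190 mm of the bed's middle (value of joint headboard below 0.025 rad and angle between square's own z axis and vertical below 0.1 rad and linear speed of each of square, slat1, slat2, slat3, slat4, slat5, slat6 below 0.02 m/s and x of square in the frame of mat between -0.06 and 0.06 m and y of square in the frame of mat between -0.09 and 0.09 m and z of square in the frame of mat below 0.006 m and z of slat1_red in the frame of bed between 0.045 and 0.053 m and x of slat1_red in the frame of bed between -0.067 and -0.045 m and angle between the z axis of each of slat1, slat2, slat3, slat4, slat5, slat6 and the z axis of bed, either way round below 0.05 rad and angle between the x axis of each of slat1, slat2, slat3, slat4, slat5, slat6 and the x axis of bed, either way round below 0.1 rad and y of slat1 in the frame of bed between -0.19 and 0.19 m and distance between slat1 and slat2 above 0.03 m and distance between each of slat1, slat2 and slat3 above 0.03 m and distance between each of slat1, slat2, slat3 and slat4 above 0.03 m and distance between each of slat1, slat2, slat3, slat4 and slat5 above 0.03 m and distance between each of slat1, slat2, slat3, slat4, slat5 and slat6 above 0.03 m and z of slat2_red in the frame of bed between 0.045 and 0.053 m and x of slat2_red in the frame of bed between -0.067 and -0.045 m and y of slat2 in the frame of bed between -0.19 and 0.19 m and z of slat3_red in the frame of bed between 0.045 and 0.053 m and x of slat3_red in the frame of bed between -0.067 and -0.045 m and y of slat3 in the frame of bed between -0.19 and 0.19 m and z of slat4_red in the frame of bed between 0.045 and 0.053 m and x of slat4_red in the frame of bed between -0.067 and -0.045 m and y of slat4 in the frame of bed between -0.19 and 0.19 m and z of slat5_red in the frame of bed between 0.045 and 0.053 m and x of slat5_red in the frame of bed between -0.067 and -0.045 m and y of slat5 in the frame of bed between -0.19 and 0.19 m and z of slat6_red in the frame of bed between 0.045 and 0.053 m and x of slat6_red in the frame of bed between -0.067 and -0.045 m and y of slat6 in the frame of bed between -0.19 and 0.19 m); the robot touches nothing.
It fails at once if a bystander is shifted by more than 30 mm (distance of any of toy_car, other_toy, glue, tape, sanding_block from where it was at the start of the episode above 0.03 m).
It fails at once if the square is forced: more than 45 N on the headboard (contact force between square and headboard above 45 N).
It fails at once if the square is tipped over or dropped on its side (angle between square's own z axis and vertical above 0.8 rad).
Of slat1, slat2, slat3, slat4, slat5, slat6 only 4 to 6 are there at a start; the rules pass over those that are not, and their reading is None.
At some moment in a run one of slat1, slat2, slat3, slat4, slat5, slat6 may be knocked a few centimetres aside while the robot is not near it.
It also fails if it takes over 210 s, if anything falls off the work surface, if the arm or the gripper's body presses on something with over 40 N, if the wrist force passes 120 N, or if a joint passes its speed limit or range.

ROBOT

A 6-joint arm with a two-finger parallel gripper is mounted at the origin on the work surface. World frame = base frame: x ahead of the robot, y to its left, z up, the work surface at z = 0. Lengths are in m, angles in degrees, forces in N, time in s.
With the tool pointing down it reaches from about 0.3 to 0.75 m from the base axis. Payload 8.5 kg.
Tool frame: the origin (TCP) lies at the very end of the fingers, on their centre line; the grasp point (between the pads) lies 19 mm behind it; z points along the fingers, y is the direction in which the jaws open and shut (so a half turn about z gives the same grasp; the last joint's range is limited). The gripper opens to 85 mm and grips with 20 to 120 N. Pads are 22 mm wide; open, the fingers measure 114 mm over their backs; the gripper's body (76 mm by 85 mm) begins 54 mm behind the grasp point. The pads swing forward as they close: fully open they stand 13 mm farther back than shut.
Start: joints at [52.867, 21.807, 74.336, -0, 83.858, -12.336], TCP at [0.231, 0.499, 0.231] pointing down, gripper open.
Joint ranges: [-178.18, 178.18], [-50.72, 133.34], [12.68, 142.11], [-81.47, 261.47], [9.98, 163.14], [-165.26, 165.26]. Speed limits (degrees/s): [136.94, 136.94, 180, 180, 180, 180].

INTERFACE

Orientations are given as a 3x3 rotation matrix whose columns are the frame's x, y, z axes.
In Python, from rig import env, vision, close_job, spotter gives the robot as it stands. The module is installed in compiled form; this text tells all that it offers.
- The arm moves only by the tool jog_arm, never from a script. Its argument "plan" is a list that holds one entry, the list of rows, each a list of 6 numbers: the shift along the tool's x, y, z in units of 40 mm (1.0 is 40 mm), then the turn, a rotation vector about the tool's x, y, z in units of 0.15 rad (1.0 is 0.15 rad). A call has 1 to 10 rows; each row shifts and turns the commanded pose from where the row before left it, along the tool's axes as they then stand; what a row does not reach is not made up. A row lasts 1/10 s, in which the tool goes at most 50 mm and 8.59 degrees, less where a joint would pass 70% of its speed; a pose out of reach is approached as far as the arm can. A call with a number of a shift or a turn outside -1 to 1 is refused whole. A call with a gripper value outside its range is refused whole. "grip" is the opening, from -1 (shut) to 1 (fully open), set as the call begins (left out, the last holds). The fingers move at their own pace and stop on an object; "squeeze" is the grip in N (left out, the last holds). Time passes only in rows, so rows that do not move let the fingers close. It gives the time, the measured TCP pose, the force and the opening at its end, in the units of the state.
- env.observe(): the state, without advancing time (a new reading comes with each control period).
- vision.get_image(name): name is "scene" or "top" or "wrist"; returns (picture, depth): 400x640x3 uint8, red, green, blue; 400x640 float32, m along the optical axis (not along the pixel's ray), 0 where there is no reading.
- vision.camera_info(name): a dict with "fx", "fy", "cx", "cy" (pixels), "rvec" (rotation vector, rad) and "tvec" (3), from world to camera coordinates, as OpenCV has them. Camera axes: x right, y down, z forward; pixel columns grow to the right and rows downward; lengths in m; the calibration is good to about 2 mm. A picture is of the moment at which its call begins: read the wrist's pose just before it. camera_info takes no time and is no camera call; for the wrist camera it gives the pose at the moment of the call.
- close_job(): hands the job in, once; it reports no verdict.
Trained networks look in the newest picture that a camera, given by its name, has taken for a name from the list of things; names that differ only in an ending like _2 or _b are one class to them, and where a whole thing is asked for, a point or a joint stands for the part that bears it (a point fixed in the world has none). Each returns a list of dicts, best first, with "score" (0 to 1); they miss things now and then, are a little off and sometimes report something else, mostly with a low value. They report only what shows in the picture. A call takes as long as a camera call. They do not tell look-alikes from the thing itself.
- spotter.trace(camera, query): "pixels" (400x640 bool, what is visible of it) and "rect" ([left, top, right, bottom] in pixels, round what is visible of it).
The state is a dict: "time_s": time; "q": joint angles; "qvel": joint speeds; "joint_efforts": joint torques, N m; "position": TCP position; "tool_rot": TCP orientation; "ft_force": force on the tool from outside, world axes, zero at the start; "wrist_torque": the same for the moment, N m; "grip_width": finger opening in m.
Only numpy, scipy, OpenCV 4.12 (cv2) and the standard library are available. Lean on these libraries where they do the work, as an engineer would, in place of code of your own. Each camera call takes 0.05 s, during which the arm holds its last target.

## Working session

There is one attempt and no reset: what is moved stays moved. The work goes in short steps, Python scripts to look and compute and a tool call to move; the robot and the scene stay as the last step left them, time stands still between calls to the robot, and variables do not carry over. Pictures are saved under pics/ and viewed, and the job is handed in when it is done.

Besides the shell and the picture viewer there is one more tool, called after "Emit:" as name(argument=value, ...), one argument or row to a line, values as JSON. jog_arm: Moves the arm, as the interface text tells. Its arguments: {"type":"object","properties":{"plan":{"type":"array"},"grip":{"type":"number"},"squeeze":{"type":"number"}},"required":["plan"]}

```bash
mkdir -p pics; ls; cat > h.py <<'E'
import numpy as np, cv2
from rig import env, vision, close_job, spotter
def grab(n,fn=None):
    im,d=vision.get_image(n); ci=vision.camera_info(n)
    if fn: cv2.imwrite('pics/'+fn,cv2.cvtColor(im,cv2.COLOR_RGB2BGR))
    return im,d,ci
def cloud(d,ci):
    v,u=np.mgrid[0:d.shape[0],0:d.shape[1]]
    P=np.stack([(u-ci['cx'])/ci['fx']*d,(v-ci['cy'])/ci['fy']*d,d],-1)
    R,_=cv2.Rodrigues(np.array(ci['rvec'],float)); t=np.array(ci['tvec'],float).ravel()
    W=(P-t)@R
    W[d<=0]=np.nan
    return W
E
python3 - <<'E'
from h import *
s=env.observe(); print({k:np.round(v,3).tolist() for k,v in s.items()})
for n in ('scene','top','wrist'):
    im,d,ci=grab(n,n+'0.png'); np.savez(n+'0.npz',im=im,W=cloud(d,ci)); print(n,{k:np.round(v,3).tolist() for k,v in ci.items()})
E
```

```text
pics
{'time_s': 0.0, 'q': [52.865, 21.84, 74.386, 0.003, 83.858, -12.336], 'qvel': [-0.0, 0.054, 0.092, 0.016, -0.022, -0.081], 'joint_efforts': [-0.001, -44.847, -23.128, -0.0, 0.005, -0.0], 'position': [0.23, 0.499, 0.231], 'tool_rot': [[-0.908, 0.419, -0.001], [0.419, 0.908, -0.001], [0.0, -0.001, -1.0]], 'ft_force': [0.097, 0.521, 0.753], 'wrist_torque': [-0.002, 0.016, 0.027], 'grip_width': 0.085}
scene {'fx': 431.879, 'fy': 431.879, 'cx': 318.856, 'cy': 198.501, 'rvec': [0.847, 2.34, -1.312], 'tvec': [0.437, -0.045, 1.773]}
top {'fx': 479.205, 'fy': 479.205, 'cx': 326.482, 'cy': 195.564, 'rvec': [2.174, -2.141, 0.152], 'tvec': [-0.104, 0.479, 1.451]}
wrist {'fx': 356.346, 'fy': 356.346, 'cx': 316.589, 'cy': 206.208, 'rvec': [-2.442, -1.562, -0.216], 'tvec': [-0.549, -0.036, 0.379]}
```

View pics/top0.png

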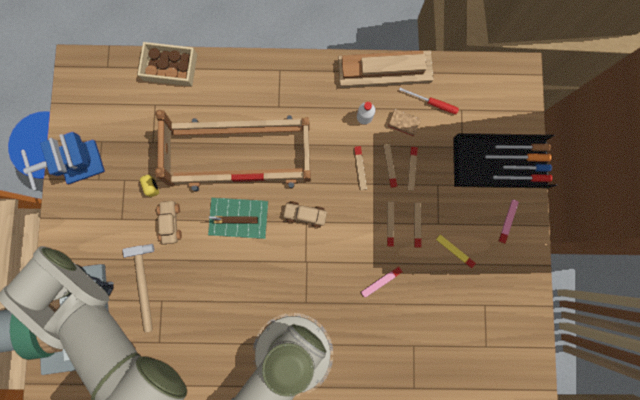

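View pics/scene0.png

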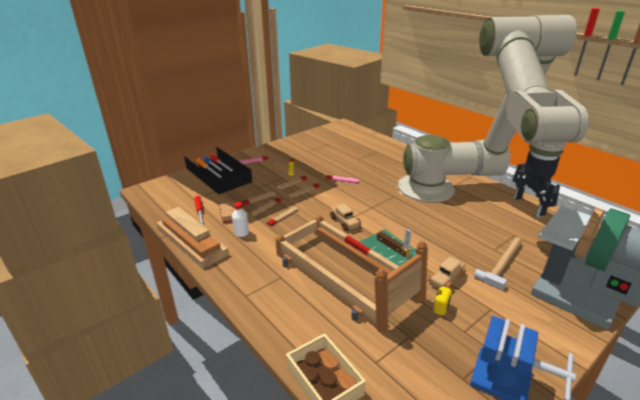

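View pics/wrist0.png

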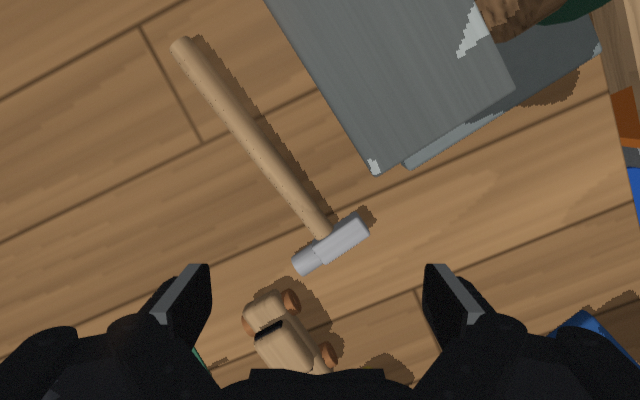

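Wood slats with a red end are at top pixels (361,168), (390,165), (412,168), (391,224), (418,225). The look-alikes are pink at (381,282) and (509,221) and yellow at (455,250). I'll confirm this in an enlarged crop.

```bash
python3 - <<'E'
from h import *
z=np.load('top0.npz'); im=z['im']; W=z['W']
a=cv2.resize(im[130:300,340:540],None,fx=4,fy=4,interpolation=cv2.INTER_CUBIC)[:600]
a=np.clip(a.astype(float)*1.5,0,255).astype(np.uint8)
cv2.imwrite('pics/slats0.png',cv2.cvtColor(a,cv2.COLOR_RGB2BGR))
a=cv2.resize(im[100:250,130:330],None,fx=4,fy=4,interpolation=cv2.INTER_CUBIC)
cv2.imwrite('pics/bed0.png',cv2.cvtColor(a,cv2.COLOR_RGB2BGR))
for q in ['slat1','square','bed','near_rail','far_rail','headboard','mat']:
    for r in spotter.trace('top',q)[:8]:
        m=r['pixels']; P=W[m]; P=P[~np.isnan(P[:,0])]
        print(q,round(r['score'],2),np.round(r['rect']).tolist(),m.sum(),np.round(np.median(P,0),4) if len(P) else None)
E
```

```text
slat1 0.83 [437.0, 238.0, 475.0, 269.0] 299 [ 0.3167 -0.4998  0.0109]
slat1 0.77 [407.0, 147.0, 417.0, 192.0] 320 [ 0.5704 -0.3672  0.0098]
slat1 0.77 [385.0, 146.0, 401.0, 189.0] 284 [ 0.5804 -0.2966  0.0104]
slat1 0.75 [496.0, 201.0, 517.0, 243.0] 289 [ 0.4096 -0.6667  0.0108]
slat1 0.7 [361.0, 267.0, 402.0, 296.0] 311 [ 0.2187 -0.2657  0.0109]
slat1 0.66 [387.0, 199.0, 395.0, 245.0] 341 [ 0.404  -0.2967  0.0102]
slat1 0.56 [415.0, 203.0, 422.0, 249.0] 315 [ 0.3984 -0.3806  0.0114]
square 0.65 [212.0, 216.0, 259.0, 225.0] 279 [0.4034 0.181  0.0321]
bed 0.96 [157.0, 112.0, 313.0, 194.0] 4704 [0.6171 0.22   0.0601]
near_rail 0.81 [171.0, 167.0, 299.0, 187.0] 1473 [0.5341 0.1741 0.0553]
far_rail 0.78 [171.0, 120.0, 305.0, 134.0] 1552 [0.6883 0.184  0.0516]
headboard 0.71 [153.0, 112.0, 173.0, 188.0] 973 [0.6028 0.3788 0.1478]
```

View pics/slats0.png

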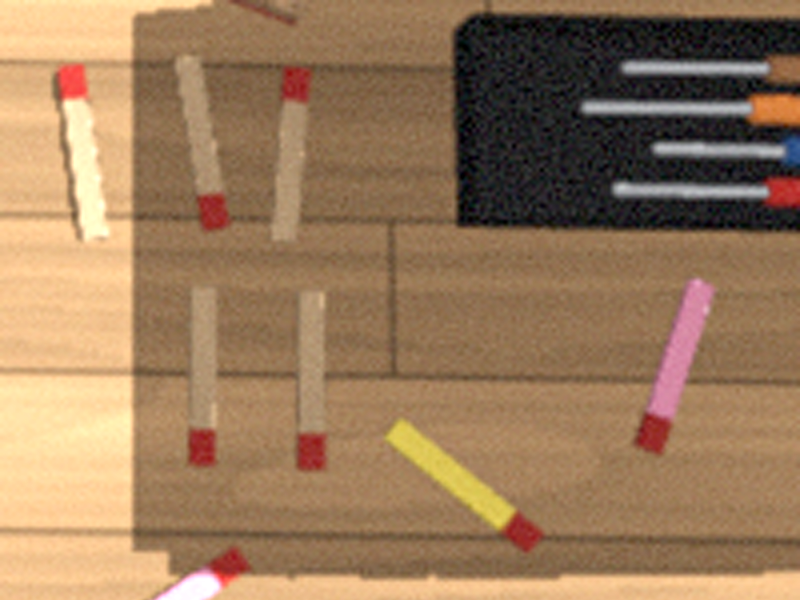

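View pics/bed0.png

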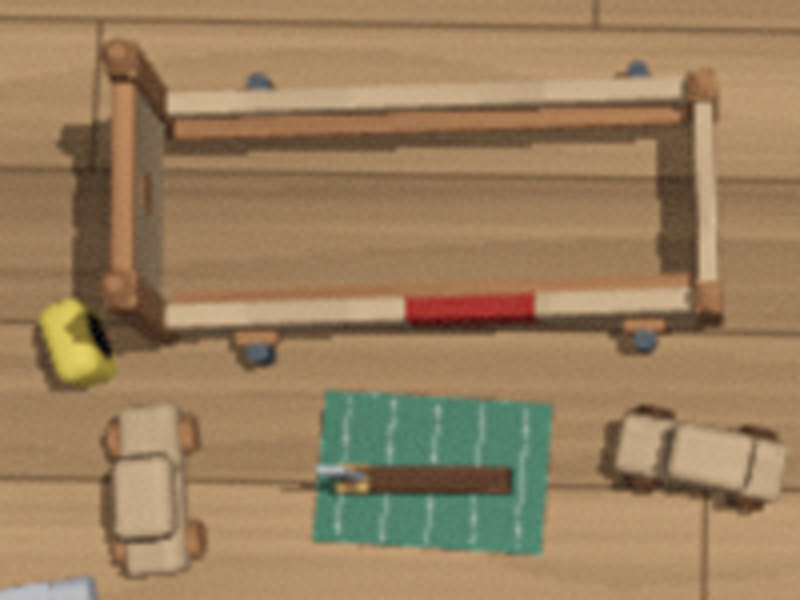

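```bash
python3 - <<'E'
from h import *
z=np.load('top0.npz'); im=z['im']; W=z['W']
def sel(x0,x1,y0,y1,z0,z1):
    m=(W[...,0]>x0)&(W[...,0]<x1)&(W[...,1]>y0)&(W[...,1]<y1)&(W[...,2]>z0)&(W[...,2]<z1); return W[m],m
for n,a in dict(near=(.49,.57,0.02,.36,.057,.068),far=(.66,.74,0.02,.36,.057,.068),foot=(.5,.75,-.08,0.02,.06,.1),stock=(.35,.45,.05,.28,.027,.036),headtop=(.45,.8,.3,.45,.15,.25),blade=(.35,.45,.15,.3,.06,.13)).items():
    P,m=sel(*a)
    if len(P)<5: print(n,len(P));continue
    r=cv2.minAreaRect(P[:,:2].astype(np.float32)*1000)
    print(n,len(P),np.round(P.mean(0),4),np.round(r[0]),np.round(r[1]),round(r[2],2),'ext',np.round(P.min(0),3),np.round(P.max(0),3))
    if n in('near','far','stock'):
        print(' slope dx/dy',np.polyfit(P[:,1],P[:,0],1))
hsv=cv2.cvtColor(im,cv2.COLOR_RGB2HSV)
m=(hsv[...,0]>60)&(hsv[...,0]<95)&(hsv[...,1]>90)
m[:,:205]=0;m[:,275:]=0;m[:190]=0;m[245:]=0
P=W[m]; r=cv2.minAreaRect(P[:,:2].astype(np.float32)*1000); print('mat',r,P.mean(0))
E
```

```text
near 574 [0.53   0.1911 0.0627] [530. 191.] [ 18. 339.] 2.68 ext [0.513 0.021 0.057] [0.545 0.36  0.068]
 slope dx/dy [-0.0511476   0.53979127]
far 565 [0.6959 0.1924 0.0623] [696. 191.] [ 19. 338.] 2.96 ext [0.68  0.022 0.057] [0.711 0.359 0.068]
 slope dx/dy [-0.05167906  0.70584317]
foot 445 [ 0.6194 -0.0228  0.0675] [624. -13.] [192.  64.] 0.61 ext [ 0.528 -0.046  0.06 ] [0.72  0.02  0.088]
stock 230 [0.4036 0.178  0.0315] [404. 181.] [ 19. 127.] 0.9 ext [0.393 0.118 0.027] [0.414 0.245 0.036]
 slope dx/dy [-0.01972781  0.40715208]
headtop 495 [0.6029 0.3772 0.1696] [604. 377.] [193.  27.] 3.1 ext [0.507 0.359 0.15 ] [0.701 0.393 0.199]
blade 17 [0.4022 0.2341 0.0934] [402. 235.] [ 3. 21.] 2.62 ext [0.401 0.225 0.072] [0.404 0.246 0.107]
mat ((nan, nan), (0.0, 0.0), 0.0) [nan nan nan]
```

```bash
cat >> h.py <<'E'
def plan(pos,yang=None,n=None,show=True,vmax=38):
    """rows to bring TCP to pos (m) with tool y at world angle yang (deg), tool down"""
    s=env.observe(); R=np.array(s['tool_rot']); p=np.array(s['position'])
    ya=np.arctan2(R[1,1],R[0,1])
    dy=0 if yang is None else (np.radians(yang)-ya+np.pi)%(2*np.pi)-np.pi
    Rt=np.array([[np.sin(ya+dy),np.cos(ya+dy),0],[-np.cos(ya+dy),np.sin(ya+dy),0],[0,0,-1]])
    if yang is None: Rt=R
    from scipy.spatial.transform import Rotation as Ro
    d=np.array(pos)-p
    if n is None: n=max(1,int(np.ceil(np.linalg.norm(d)*1000/vmax)),int(np.ceil(abs(dy)/0.145)))
    if yang is None: rv=np.zeros(3)
    else: rv=Ro.from_matrix(R.T@Rt).as_rotvec()
    step=Ro.from_rotvec(rv/n).as_matrix(); Rc=R.copy(); rows=[]
    for i in range(n):
        rows.append([round(float(x),2) for x in np.r_[Rc.T@(d/n)/.04,rv/n/.15]]); Rc=Rc@step
    print('t',s['time_s'],'pos',np.round(p,4),'yang',round(np.degrees(ya),1),'dz-tilt',np.round(R[:2,2],4),'F',np.round(s['ft_force'],1),'w',round(s['grip_width'],4))
    for i in range(0,n,10): print(str(rows[i:i+10]).replace(' ',''))
E
python3 - <<'E'
from h import *
plan((.395,.171,.27),-1.1)
s=env.observe()
for n in ['wrist']:
    ci=vision.camera_info(n);R,_=cv2.Rodrigues(np.array(ci['rvec'])); c=-R.T@np.array(ci['tvec']).ravel()
    print('cam in tool',np.array(s['tool_rot']).T@(c-s['position']),np.array(s['tool_rot']).T@R.T)
E
```

```text
Traceback (most recent call last):
  File "h.py", line 25, in plan
    else: rv=Ro.from_matrix(R.T@Rt).as_rotvec()
             ~~~~~~~~~~~~~~^^^^^^^^
  File "scipy/spatial/transform/_rotation.pyx", line 1143, in scipy.spatial.transform._rotation.Rotation.from_matrix
ValueError: Non-positive determinant (left-handed or null coordinate frame) in rotation matrix 0: [[-4.01892958e-01 -9.15686654e-01 -4.30644842e-05]
 [-9.15686653e-01  4.01892954e-01  8.43705884e-05]
 [ 5.99497090e-05 -7.33415187e-05  9.99999996e-01]].
```

```bash
sed -i 's/\[\[np.sin(ya+dy),np.cos(ya+dy),0\],\[-np.cos(ya+dy)/[[-np.sin(ya+dy),np.cos(ya+dy),0],[np.cos(ya+dy)/' h.py
python3 - <<'E'
from h import *
plan((.395,.171,.27),-1.1)
s=env.observe()
for n in ['wrist']:
    ci=vision.camera_info(n);R,_=cv2.Rodrigues(np.array(ci['rvec'])); c=-R.T@np.array(ci['tvec']).ravel()
    print('cam in tool',np.array(s['tool_rot']).T@(c-s['position']),np.array(s['tool_rot']).T@R.T)
E
```

```text
t 0.5 pos [0.2306 0.4993 0.2313] yang 65.2 dz-tilt [-0.0001 -0.0001] F [-0.6 -0.5 -0.6] w 0.0851
[[-0.72,-0.57,-0.1,-0.0,0.0,0.77],[-0.78,-0.49,-0.1,-0.0,0.0,0.77],[-0.83,-0.39,-0.1,-0.0,0.0,0.77],[-0.87,-0.29,-0.1,-0.0,0.0,0.77],[-0.9,-0.19,-0.1,-0.0,0.0,0.77],[-0.91,-0.09,-0.1,-0.0,0.0,0.77],[-0.92,0.02,-0.1,-0.0,0.0,0.77],[-0.91,0.12,-0.1,-0.0,0.0,0.77],[-0.89,0.23,-0.1,-0.0,0.0,0.77],[-0.86,0.33,-0.1,-0.0,0.0,0.77]]
cam in tool [ 0.06907858  0.00019273 -0.14274145] [[-3.68580408e-04 -9.61624086e-01 -2.74370154e-01]
 [ 9.99999496e-01 -9.83270416e-05 -9.98747739e-04]
 [ 9.33441876e-04 -2.74370384e-01  9.61623638e-01]]
```

```bash
python3 - <<'E'
from h import *
plan((.395,.20,.27),178.5,n=15)
E
```

```text
t 0.5 pos [0.2306 0.4993 0.2313] yang 65.2 dz-tilt [-0.0001 -0.0001] F [-0.6 -0.5 -0.6] w 0.0851
[[-0.46,-0.34,-0.06,-0.0,-0.0,-0.88],[-0.41,-0.4,-0.06,-0.0,-0.0,-0.88],[-0.35,-0.45,-0.06,-0.0,-0.0,-0.88],[-0.29,-0.49,-0.06,-0.0,-0.0,-0.88],[-0.23,-0.52,-0.06,-0.0,-0.0,-0.88],[-0.15,-0.55,-0.06,-0.0,-0.0,-0.88],[-0.08,-0.56,-0.06,-0.0,-0.0,-0.88],[-0.01,-0.57,-0.06,-0.0,-0.0,-0.88],[0.07,-0.56,-0.06,-0.0,-0.0,-0.88],[0.14,-0.55,-0.06,-0.0,-0.0,-0.88]]
[[0.21,-0.53,-0.06,-0.0,-0.0,-0.88],[0.28,-0.5,-0.06,-0.0,-0.0,-0.88],[0.34,-0.45,-0.06,-0.0,-0.0,-0.88],[0.4,-0.41,-0.06,-0.0,-0.0,-0.88],[0.45,-0.35,-0.06,-0.0,-0.0,-0.88]]
```

Emit:
jog_arm(
  plan=[
    [[-0.46,-0.34,-0.06,0,0,-0.88],[-0.41,-0.4,-0.06,0,0,-0.88],[-0.35,-0.45,-0.06,0,0,-0.88],[-0.29,-0.49,-0.06,0,0,-0.88],[-0.23,-0.52,-0.06,0,0,-0.88],[-0.15,-0.55,-0.06,0,0,-0.88],[-0.08,-0.56,-0.06,0,0,-0.88],[-0.01,-0.57,-0.06,0,0,-0.88],[0.07,-0.56,-0.06,0,0,-0.88],[0.14,-0.55,-0.06,0,0,-0.88]],
  ],
)

```text
time_s: 1.5
position: [0.3403, 0.2987, 0.2555]
tool_rot: [[-0.627, -0.779, 0.0], [-0.779, 0.627, 0.0], [-0.0, -0.0, -1.0]]
ft_force: [0.0, -0.3, 0.5]
grip_width: 0.0854
```

Emit:
jog_arm(
  plan=[
    [[0.21,-0.53,-0.06,0,0,-0.88],[0.28,-0.5,-0.06,0,0,-0.88],[0.34,-0.45,-0.06,0,0,-0.88],[0.4,-0.41,-0.06,0,0,-0.88],[0.45,-0.35,-0.06,0,0,-0.88],[0,0,0,0,0,0],[0,0,0,0,0,0]],
  ],
)

```text
time_s: 2.2
position: [0.3932, 0.2085, 0.2672]
tool_rot: [[-0.032, -0.999, 0.001], [-0.999, 0.032, -0.006], [0.006, -0.001, -1.0]]
ft_force: [-0.5, 0.4, -0.0]
grip_width: 0.0856
```

```bash
cat > w.py <<'E'
from h import *
import sys
im,d,ci=grab('wrist',sys.argv[1]+'.png'); W=cloud(d,ci); np.savez(sys.argv[1]+'.npz',im=im,W=W)
s=env.observe(); print(s['time_s'],np.round(s['position'],4),np.round(s['tool_rot'],3).tolist(),np.round(s['q'],1))
E
python3 w.py w1
```

```text
2.25 [0.3931 0.2087 0.2671] [[-0.032, -0.999, 0.001], [-0.999, 0.032, -0.006], [0.006, -0.001, -1.0]] [  12.9    9.6   85.7   -0.4   84.7 -165.3]
```

View pics/w1.png

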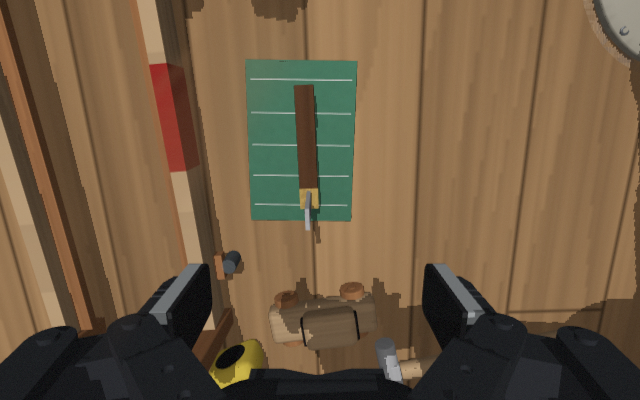

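```bash
python3 - <<'E'
from h import *
z=np.load('w1.npz'); im=z['im']; W=z['W']
def sel(x0,x1,y0,y1,z0,z1):
    m=(W[...,0]>x0)&(W[...,0]<x1)&(W[...,1]>y0)&(W[...,1]<y1)&(W[...,2]>z0)&(W[...,2]<z1); return W[m]
for n,a in dict(stock=(.35,.45,.05,.28,.027,.036),near=(.49,.57,0.02,.36,.057,.068),blade=(.35,.45,.15,.3,.06,.13)).items():
    P=sel(*a)
    r=cv2.minAreaRect(P[:,:2].astype(np.float32)*1000)
    print(n,len(P),np.round(P.mean(0),4),np.round(r[0]),np.round(r[1]),round(r[2],2),'ext',np.round(P.min(0),3),np.round(P.max(0),3))
    print(' slope dx/dy',np.polyfit(P[:,1],P[:,0],1))
hsv=cv2.cvtColor(im,cv2.COLOR_RGB2HSV)
m=(hsv[...,0]>60)&(hsv[...,0]<95)&(hsv[...,1]>90); P=W[m]; P=P[~np.isnan(P[:,0])&(abs(P[:,2]-.003)<.006)]
print('mat',cv2.minAreaRect(P[:,:2].astype(np.float32)*1000))
# uncover occlusion: stock by y bins
P=sel(.35,.45,.05,.28,.027,.036)
for y in np.arange(.11,.26,.02):
    q=P[abs(P[:,1]-y)<.01]; 
    if len(q): print(round(y,2),len(q),q[:,0].min(),q[:,0].max())
E
```

```text
stock 2263 [0.4041 0.1773 0.0311] [404. 182.] [ 20. 130.] 0.58 ext [0.393 0.117 0.028] [0.415 0.247 0.036]
 slope dx/dy [-0.01060105  0.4059825 ]
near 5028 [0.5318 0.1585 0.062 ] [530. 202.] [ 18. 316.] 2.97 ext [0.514 0.044 0.057] [0.546 0.36  0.065]
 slope dx/dy [-0.05097421  0.53984987]
blade 167 [0.4033 0.2344 0.0944] [404. 237.] [ 4. 20.] 0.69 ext [0.401 0.227 0.063] [0.406 0.247 0.104]
 slope dx/dy [-0.02229908  0.40856003]
mat ((410.63958740234375, 179.85247802734375), (178.1818084716797, 118.09486389160156), 87.29922485351562)
0.11 56 0.3955687006114509 0.41382730154261227
0.13 395 0.3946751859981073 0.41454686742433494
0.15 386 0.39447520875944414 0.4144259620964675
0.17 373 0.39424796161146874 0.4142269660872418
0.19 351 0.3940357375254957 0.4140541230527619
0.21 337 0.3942131650742157 0.41381564451438824
0.23 285 0.39380135666684446 0.4139048508517663
0.25 80 0.39342574463280133 0.4134909521318965
```

```bash
python3 - <<'E'
from h import *
plan((.404,.172,.10),172.5,n=7)
E
```

```text
t 2.25 pos [0.3931 0.2087 0.2671] yang 178.2 dz-tilt [ 0.0012 -0.0062] F [-0.3  0.  -0.6] w 0.0849
[[0.13,-0.04,0.6,-0.0,-0.01,0.09],[0.13,-0.04,0.6,-0.0,-0.01,0.09],[0.13,-0.05,0.6,-0.0,-0.01,0.09],[0.13,-0.05,0.6,-0.0,-0.01,0.09],[0.13,-0.05,0.6,-0.0,-0.01,0.09],[0.13,-0.05,0.6,-0.0,-0.01,0.09],[0.13,-0.05,0.6,-0.0,-0.01,0.09]]
```

Emit:
jog_arm(
  plan=[
    [[0.13,-0.04,0.4,0,0,0.4],[0.13,-0.04,0.6,0,0,0.25],[0.13,-0.05,0.6,0,0,0.0],[0.13,-0.05,0.6,0,0,0],[0.13,-0.05,0.6,0,0,0],[0.13,-0.05,0.6,0,0,0],[0.13,-0.05,0.6,0,0,0],[0,0,0,0,0,0]],
  ],
  grip=0.2,
)

```text
time_s: 3.05
position: [0.4011, 0.1697, 0.1055]
tool_rot: [[-0.129, -0.992, -0.004], [-0.992, 0.129, -0.007], [0.008, 0.003, -1.0]]
ft_force: [-0.4, 0.1, 0.1]
grip_width: 0.0518
```

```bash
python3 - <<'E'
from h import *
plan((.404,.172,.008),172.5,vmax=20); print(np.round(env.observe()['q'],1))
E
```

```text
t 3.05 pos [0.4011 0.1697 0.1055] yang 172.6 dz-tilt [-0.0039 -0.0071] F [-0.4  0.1  0.1] w 0.0518
[[-0.02,-0.01,0.49,0.0,-0.01,0.0],[-0.02,-0.01,0.49,0.0,-0.01,0.0],[-0.02,-0.01,0.49,0.0,-0.01,0.0],[-0.01,-0.01,0.49,0.0,-0.01,0.0],[-0.01,-0.01,0.49,0.0,-0.01,0.0]]
[   7.5   19.4  102.7   -0.4   58.2 -164.8]
```

Emit:
jog_arm(
  plan=[
    [[-0.02,-0.03,0.49,0.02,-0.05,0.07],[-0.02,-0.02,0.49,0,0,0],[-0.02,-0.02,0.49,0,0,0],[-0.01,-0.01,0.49,0,0,0],[-0.01,-0.01,0.45,0,0,0],[0,0,0,0,0,0]],
  ],
)

```text
time_s: 3.65
position: [0.4067, 0.1728, 0.0106]
tool_rot: [[-0.14, -0.99, 0.003], [-0.99, 0.14, 0.0], [-0.001, -0.003, -1.0]]
ft_force: [-0.3, 0.1, 0.5]
grip_width: 0.0513
```

```bash
python3 - <<'E'
from h import *
plan((.404,.172,.008),172,vmax=20); print(np.round(env.observe()['q'],1))
E
python3 w.py w2
```

```text
t 3.65 pos [0.4067 0.1728 0.0106] yang 172.0 dz-tilt [0.0034 0.0004] F [-0.3  0.1  0.5] w 0.0513
[[0.03,0.07,0.07,-0.02,0.01,-0.0]]
[   7.6   29.6  108.1   -0.    42.1 -164.4]
3.7 [0.4072 0.1727 0.0115] [[-0.14, -0.99, 0.005], [-0.99, 0.14, 0.001], [-0.001, -0.005, -1.0]] [   7.6   29.5  108.1   -0.    42.1 -164.4]
```

View pics/w2.png

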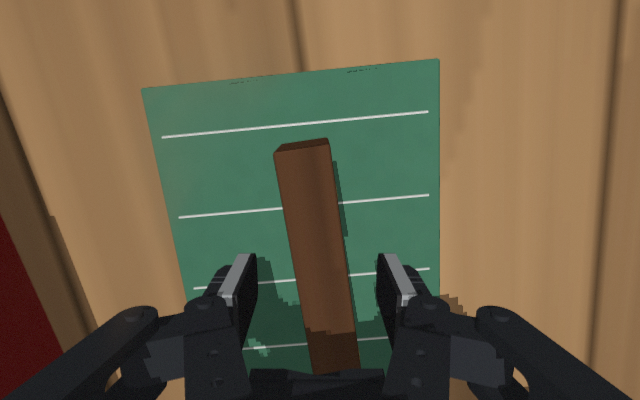

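Emit:
jog_arm(
  plan=[
    [[0.02,0.08,0.06,-0.03,0.01,0],[0,0,0,0,0,0],[0,0,0,0,0,0]],
  ],
)

```text
time_s: 4.0
position: [0.4042, 0.172, 0.0094]
tool_rot: [[-0.141, -0.99, 0.002], [-0.99, 0.141, -0.0], [-0.0, -0.002, -1.0]]
ft_force: [0.5, -0.8, -0.9]
grip_width: 0.0509
```

Emit:
jog_arm(
  plan=[
    [[0,0,0,0,0,0],[0,0,0,0,0,0],[0,0,0,0,0,0],[0,0,0,0,0,0],[0,0,0,0,0,0],[0,0,0,0,0,0]],
  ],
  grip=-0.7,
  squeeze=60,
)

```text
time_s: 4.6
position: [0.4042, 0.1718, 0.0092]
tool_rot: [[-0.141, -0.99, 0.002], [-0.99, 0.141, -0.0], [0.0, -0.002, -1.0]]
ft_force: [-0.9, 0.0, 8.0]
grip_width: 0.0203
```

```bash
python3 - <<'E'
from h import *
plan((.404,.172,.12),172,vmax=20); print(np.round(env.observe()['q'],1))
E
python3 w.py w3
```

```text
t 4.6 pos [0.4042 0.1718 0.0092] yang 171.9 dz-tilt [ 0.0017 -0.0003] F [-0.9  0.   8. ] w 0.0203
[[-0.0,0.0,-0.46,-0.0,-0.0,-0.0],[-0.0,0.0,-0.46,-0.0,-0.0,-0.0],[-0.0,0.0,-0.46,-0.0,-0.0,-0.0],[-0.0,0.0,-0.46,-0.0,-0.0,-0.0],[-0.0,0.0,-0.46,-0.0,-0.0,-0.0],[-0.0,0.0,-0.46,-0.0,-0.0,-0.0]]
[   7.5   29.6  108.5   -0.    41.7 -164.3]
4.65 [0.4042 0.1718 0.0093] [[-0.141, -0.99, 0.002], [-0.99, 0.141, -0.0], [0.0, -0.002, -1.0]] [   7.5   29.6  108.5   -0.    41.7 -164.3]
```

View pics/w3.png

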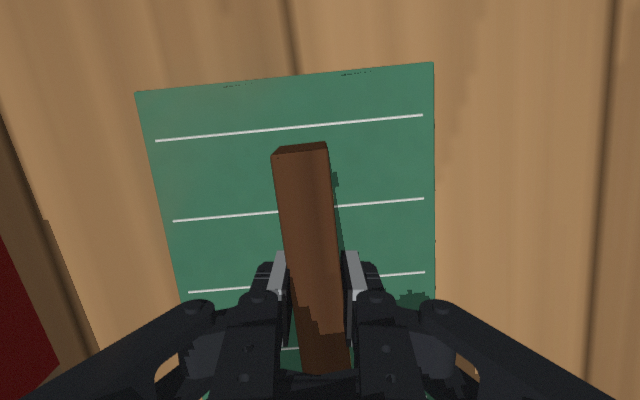

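```bash
cat > sq.py <<'E'
from h import *
import sys
z=np.load(sys.argv[1]+'.npz'); W=z['W']
s=env.observe(); R=np.array(s['tool_rot']); T=(W-np.array(s['position']))@R
zt=float(sys.argv[2]) if len(sys.argv)>2 else -0.0225
m=(abs(T[...,2]-zt)<.0035)&(T[...,0]>.018)&(T[...,0]<.09)&(abs(T[...,1])<.03)
P=T[m]; print(len(P)); 
A=np.c_[P[:,:2],np.ones(len(P))]; print('top plane tool z = ',np.linalg.lstsq(A,P[:,2],rcond=None)[0])
mid=[]
for x in np.arange(.02,.075,.005):
    q=P[abs(P[:,0]-x)<.0025]
    if len(q)>10: mid.append((x,(q[:,1].min()+q[:,1].max())/2,np.ptp(q[:,1])))
mid=np.array(mid); print(np.round(mid,4)); c=np.polyfit(mid[:,0],mid[:,1],1); print('yaw in tool deg',np.degrees(np.arctan(c[0])),'off',c[1],'end x',P[:,0].max())
E
python3 sq.py w3
```

```text
5678
top plane tool z =  [ 0.00146606 -0.00244021 -0.02190032]
[[ 0.02   -0.0028  0.0206]
 [ 0.025  -0.0035  0.0203]
 [ 0.03   -0.004   0.0205]
 [ 0.035  -0.0046  0.0207]
 [ 0.04   -0.0051  0.0204]
 [ 0.045  -0.0056  0.0205]
 [ 0.05   -0.0063  0.0203]
 [ 0.055  -0.0063  0.0197]]
yaw in tool deg -6.018786048623223 off -0.000821634900218192 end x 0.0552790480749372
```

Emit:
jog_arm(
  plan=[
    [[0,0,0,0,0,0],[0,0,0,0,0,0],[0,0,0,0,0,0],[0,0,-0.1,0,0,0],[0,0,-0.2,0,0,0],[0,0,-0.4,0,0,0],[0,0,-0.4,0,0,0],[0,0,0,0,0,0],[0,0,0,0,0,0]],
  ],
  grip=-0.7,
  squeeze=90,
)

```text
time_s: 5.55
position: [0.4038, 0.1718, 0.0527]
tool_rot: [[-0.141, -0.99, 0.001], [-0.99, 0.141, -0.0], [0.0, -0.001, -1.0]]
ft_force: [-0.7, -0.3, -1.3]
grip_width: 0.0183
```

```bash
python3 w.py w4; python3 sq.py w4
```

```text
5.6 [0.4036 0.1718 0.0523] [[-0.141, -0.99, 0.0], [-0.99, 0.141, -0.0], [0.0, -0.0, -1.0]] [   7.5   24.8  106.2   -0.    49.  -164.3]
5896
top plane tool z =  [-0.01236569 -0.00210575 -0.02174771]
[[ 0.02   -0.001   0.0199]
 [ 0.025  -0.0013  0.0196]
 [ 0.03   -0.0015  0.0198]
 [ 0.035  -0.0016  0.0198]
 [ 0.04   -0.0018  0.02  ]
 [ 0.045  -0.0019  0.0201]
 [ 0.05   -0.002   0.02  ]
 [ 0.055  -0.0023  0.0197]]
yaw in tool deg -1.847465164705469 off -0.0004708939224218852 end x 0.055890847039468165
```

View pics/w4.png

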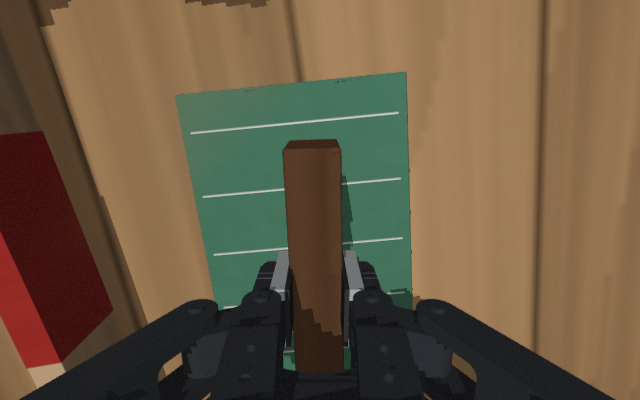

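```bash
python3 - <<'E'
from h import *
z=np.load('top0.npz'); W=z['W']; a=np.radians(2.95)
ey=np.array([-np.sin(a),np.cos(a)]); ex=np.array([np.cos(a),np.sin(a)])
X=W[...,:2]@ex; Y=W[...,:2]@ey; Z=W[...,2]
print('near c',np.array([.530,.191])@ex,'far c',np.array([.696,.191])@ex)
for nm,c in (('near',np.array([.530,.191])@ex),('far',np.array([.696,.191])@ex)):
    m=(abs(X-c)<.007)&(Y>-.15)&(Y<.5)
    y=Y[m];zz=Z[m]; o=np.argsort(y)
    h=[(round(float(b),3),np.round(np.sort(zz[abs(y-b)<.0025])[[0,-1]],3).tolist()) for b in list(np.arange(-.06,.04,.005))+list(np.arange(.34,.45,.005)) if (abs(y-b)<.0025).any()]
    print(nm,h)
E
```

```text
near c 0.5391273712467716 far c 0.7049073924020375
near [(-0.06, [0.076, 0.085]), (-0.055, [0.076, 0.079]), (-0.05, [0.001, 0.077]), (-0.045, [-0.004, 0.069]), (-0.04, [-0.006, 0.069]), (-0.035, [0.052, 0.068]), (-0.03, [-0.004, 0.069]), (-0.025, [-0.005, 0.064]), (-0.02, [0.038, 0.068]), (-0.015, [0.057, 0.068]), (-0.01, [0.042, 0.071]), (-0.005, [0.059, 0.066]), (-0.0, [0.061, 0.067]), (0.005, [0.059, 0.066]), (0.01, [-0.0, 0.067]), (0.015, [-0.001, 0.074]), (0.02, [-0.004, 0.068]), (0.025, [-0.002, 0.067]), (0.03, [0.003, 0.065]), (0.035, [0.0, 0.066]), (0.34, [0.001, 0.199]), (0.345, [-0.002, 0.198]), (0.35, [-0.004, 0.196]), (0.355, [-0.005, 0.188]), (0.385, [-0.002, 0.01]), (0.39, [0.003, 0.004]), (0.395, [-0.002, 0.002]), (0.4, [-0.005, 0.002]), (0.405, [-0.004, 0.006]), (0.41, [-0.001, 0.056]), (0.415, [0.0, 0.061]), (0.42, [0.052, 0.062]), (0.425, [0.047, 0.058]), (0.43, [0.054, 0.061]), (0.435, [0.054, 0.062]), (0.44, [0.055, 0.061]), (0.445, [0.049, 0.06])]
far [(-0.06, [0.076, 0.081]), (-0.055, [0.075, 0.078]), (-0.05, [0.003, 0.068]), (-0.045, [0.041, 0.062]), (-0.04, [0.056, 0.069]), (-0.035, [0.042, 0.072]), (-0.03, [0.045, 0.066]), (-0.025, [0.057, 0.069]), (-0.02, [0.059, 0.064]), (-0.015, [0.048, 0.064]), (-0.01, [0.058, 0.065]), (-0.005, [0.06, 0.062]), (-0.0, [0.059, 0.065]), (0.005, [0.059, 0.066]), (0.01, [0.053, 0.066]), (0.015, [0.057, 0.068]), (0.02, [0.041, 0.067]), (0.025, [0.056, 0.067]), (0.03, [0.043, 0.066]), (0.035, [0.044, 0.07]), (0.34, [0.045, 0.197]), (0.345, [0.06, 0.198]), (0.35, [0.038, 0.195]), (0.355, [0.183, 0.189]), (0.41, [0.007, 0.007]), (0.415, [-0.005, 0.002]), (0.42, [-0.005, 0.003]), (0.425, [-0.003, 0.003]), (0.43, [-0.005, 0.005]), (0.435, [0.001, 0.003]), (0.44, [-0.005, 0.003]), (0.445, [-0.005, 0.003])]
```

Emit:
jog_arm(
  plan=[
    [[0,0,-0.5,0,0,0],[0,0,-0.7,0,0,0],[0,0,-0.7,0,0,0],[0,0,-0.2,0,0,0]],
  ],
)

```text
time_s: 6.0
position: [0.4046, 0.1719, 0.1381]
tool_rot: [[-0.141, -0.99, 0.004], [-0.99, 0.141, 0.0], [-0.001, -0.004, -1.0]]
ft_force: [0.6, 0.1, -2.4]
grip_width: 0.0185
```

```bash
cat >> h.py <<'E'
O=np.array([.6136,.1798]); A=np.radians(2.95)
EX=np.array([np.cos(A),np.sin(A)]); EY=np.array([-np.sin(A),np.cos(A)])
def b2w(x,y,z): return np.r_[O+x*EX+y*EY,z]
def w2b(p): d=np.array(p)[:2]-O; return np.r_[d@EX,d@EY,p[2]]
E
python3 - <<'E'
from h import *
print(b2w(-.083,.095,.12)); plan(b2w(-.083,.095,.12),180,vmax=25); print(np.round(env.observe()['q'],1))
E
```

```text
[0.52582086 0.27040256 0.12      ]
t 6.0 pos [0.4046 0.1719 0.1381] yang 171.9 dz-tilt [0.0036 0.    ] F [ 0.6  0.1 -2.4] w 0.0185
[[-0.41,-0.38,0.07,-0.0,0.0,-0.14],[-0.4,-0.39,0.07,-0.0,0.0,-0.14],[-0.39,-0.4,0.07,-0.0,0.0,-0.14],[-0.39,-0.4,0.07,-0.0,0.0,-0.14],[-0.38,-0.41,0.07,-0.0,0.0,-0.14],[-0.37,-0.42,0.07,-0.0,0.0,-0.14],[-0.36,-0.43,0.06,-0.0,0.0,-0.14]]
[   7.5   16.8   99.8   -0.    63.3 -164.3]
```

Emit:
jog_arm(
  plan=[
    [[-0.41,-0.38,0.07,0,0,0],[-0.41,-0.38,0.07,0,0,-0.1],[-0.4,-0.39,0.07,0,0,-0.15],[-0.39,-0.4,0.07,0,0,-0.15],[-0.38,-0.41,0.07,0,0,-0.15],[-0.37,-0.42,0.07,0,0,-0.2],[-0.36,-0.43,0.06,0,0,-0.2],[0,0,0,0,0,0],[0,0,0,0,0,0]],
  ],
)

```text
time_s: 6.9
position: [0.5258, 0.269, 0.1158]
tool_rot: [[0.0, -1.0, -0.002], [-1.0, -0.0, -0.001], [0.001, 0.002, -1.0]]
ft_force: [-0.3, -0.3, -1.0]
grip_width: 0.0182
```

```bash
python3 w.py w5; python3 sq.py w5;  python3 - <<'E'
from h import *
s=env.observe();print(w2b(s['position'])); plan(b2w(-.083,.095,.085),180,vmax=25); print(np.round(env.observe()['q'],1))
grab('scene','s5.png')
im=cv2.imread('pics/s5.png')[200:360,250:460]; cv2.imwrite('pics/s5c.png',cv2.resize(im,None,fx=3.5,fy=3.5))
E
```

```text
6.95 [0.5256 0.2688 0.1163] [[0.0, -1.0, -0.002], [-1.0, -0.0, -0.001], [0.001, 0.002, -1.0]] [  15.6   31.7   77.6   -0.    70.8 -164.4]
5889
top plane tool z =  [-0.01333813 -0.001702   -0.02168559]
[[ 0.02   -0.001   0.0199]
 [ 0.025  -0.0014  0.0197]
 [ 0.03   -0.0015  0.0198]
 [ 0.035  -0.0017  0.0199]
 [ 0.04   -0.0018  0.0201]
 [ 0.045  -0.0019  0.0199]
 [ 0.05   -0.002   0.02  ]
 [ 0.055  -0.0023  0.0197]]
yaw in tool deg -1.8950741199258 off -0.00044954931027307615 end x 0.05591038133585195
[-0.08333235  0.09341766  0.11631442]
t 6.95 pos [0.5256 0.2688 0.1163] yang -180.0 dz-tilt [-0.0017 -0.0012] F [-0.2  0.4 -1. ] w 0.0183
[[-0.02,-0.0,0.39,0.01,-0.0,0.0],[-0.02,-0.0,0.39,0.01,-0.0,0.0]]
[  15.6   31.7   77.6   -0.    70.8 -164.4]
```

View pics/w5.png

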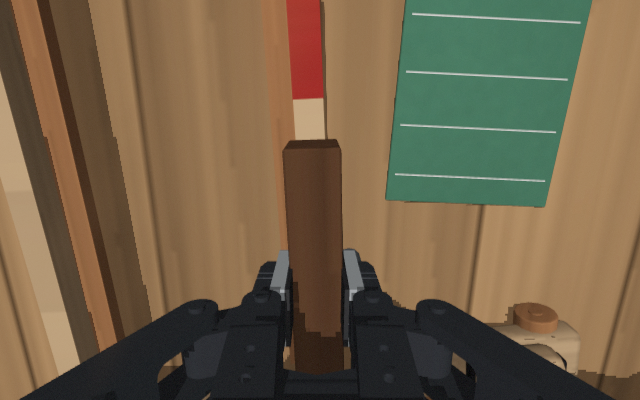

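View pics/s5c.png

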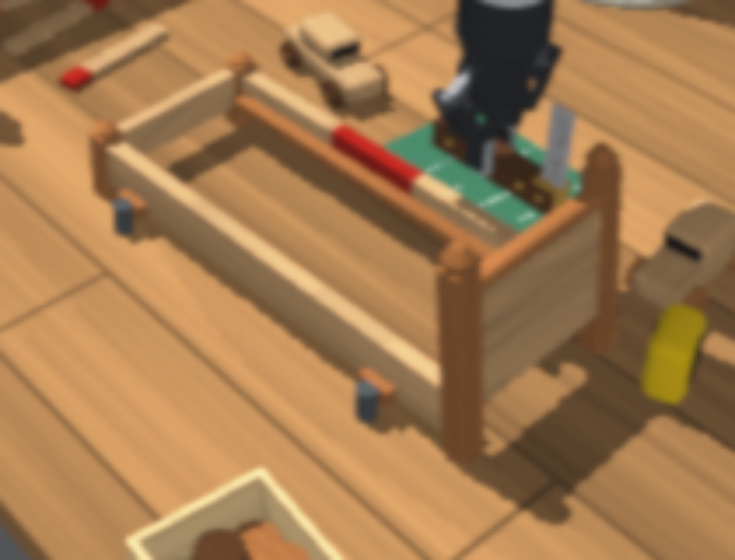

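Emit:
jog_arm(
  plan=[
    [[-0.02,0,0.3,0,-0.09,0],[-0.02,0,0.3,0,0,0],[0,0,0.3,0,0,0],[0,0,0.15,0,0,0],[0,0,0,0,0,0],[0,0,0,0,0,0]],
  ],
)

```text
time_s: 7.6
position: [0.5266, 0.2713, 0.0757]
tool_rot: [[0.001, -1.0, 0.001], [-1.0, -0.001, 0.013], [-0.013, -0.001, -1.0]]
ft_force: [0.3, -1.2, -1.0]
grip_width: 0.0184
```

```bash
python3 w.py w6; python3 sq.py w6;  python3 - <<'E'
from h import *
s=env.observe();print(w2b(s['position'])); print(np.round(s['q'],1),np.round(s['ft_force'],2),np.round(s['wrist_torque'],3))
E
```

```text
7.65 [0.5268 0.2713 0.076 ] [[0.001, -1.0, 0.002], [-1.0, -0.001, 0.013], [-0.013, -0.002, -1.0]] [  15.5   34.3   80.3    0.8   65.  -164.9]
5905
top plane tool z =  [-0.01410668 -0.00389928 -0.02167311]
[[ 0.02   -0.001   0.0198]
 [ 0.025  -0.0013  0.0197]
 [ 0.03   -0.0015  0.0198]
 [ 0.035  -0.0017  0.0198]
 [ 0.04   -0.0018  0.02  ]
 [ 0.045  -0.0019  0.0201]
 [ 0.05   -0.002   0.02  ]
 [ 0.055  -0.0023  0.0198]]
yaw in tool deg -1.9541028939187042 off -0.000413301721149234 end x 0.055948125259603944
[-0.08201003  0.09584614  0.07599525]
[  15.5   34.3   80.3    0.8   65.  -164.9] [-0.19  0.36 -1.08] [ 0.006 -0.021  0.023]
```

Emit:
jog_arm(
  plan=[
    [[0,0,0.08,0,0,0],[-0.1,0.02,0.07,0,0,0],[-0.1,0.02,0,0,0,0],[-0.1,0.01,0,0,0,0],[0,0,0,0,0,0]],
  ],
)

```text
time_s: 8.15
position: [0.5244, 0.284, 0.0698]
tool_rot: [[0.001, -1.0, 0.001], [-1.0, -0.001, 0.013], [-0.013, -0.001, -1.0]]
ft_force: [0.4, -0.0, -1.4]
grip_width: 0.018
```

```bash
cat > st.py <<'E'
from h import *
s=env.observe();print(s['time_s'],'bed',np.round(w2b(s['position']),4)); print(np.round(s['q'],1),'F',np.round(s['ft_force'],2),'T',np.round(s['wrist_torque'],3)); print(np.round(s['tool_rot'],3).tolist())
R=np.array(s['tool_rot']);print('yang',np.degrees(np.arctan2(R[1,1],R[0,1]))%360,'w',s['grip_width'])
E
python3 st.py
```

```text
8.15 bed [-0.0837  0.1086  0.0698]
[  16.8   35.1   80.     0.8   64.6 -163.7] F [ 0.41 -0.01 -1.42] T [-0.063  0.022  0.05 ]
[[0.001, -1.0, 0.001], [-1.0, -0.001, 0.013], [-0.013, -0.001, -1.0]]
yang 180.07750345668052 w 0.018034626251325073
```

Emit:
jog_arm(
  plan=[
    [[-0.05,0,0,0,0,-0.04],[-0.04,0,0,0,0,-0.04],[-0.04,0,0,0,0,-0.02],[-0.03,0,0,0,0,0],[0,0,0,0,0,0]],
  ],
)

```text
time_s: 8.65
position: [0.5245, 0.2898, 0.0699]
tool_rot: [[0.016, -1.0, 0.001], [-1.0, -0.016, 0.013], [-0.013, -0.001, -1.0]]
ft_force: [0.5, -0.1, -1.5]
grip_width: 0.0184
```

```bash
python3 st.py
```

```text
8.65 bed [-0.0834  0.1144  0.0699]
[  17.3   35.3   79.5    0.8   64.9 -163.9] F [ 0.53 -0.12 -1.49] T [-0.073  0.012  0.025]
[[0.016, -1.0, 0.001], [-1.0, -0.016, 0.013], [-0.013, -0.001, -1.0]]
yang 180.90043437807452 w 0.018387980989472103
```

Emit:
jog_arm(
  plan=[
    [[-0.04,0,0,0,0,0],[-0.04,0,0,0,0,0],[-0.03,0,0,0,0,0],[-0.02,0,0,0,0,0],[0,0,0,0,0,0]],
  ],
)

```text
time_s: 9.15
position: [0.5244, 0.295, 0.0699]
tool_rot: [[0.016, -1.0, 0.001], [-1.0, -0.016, 0.013], [-0.013, -0.001, -1.0]]
ft_force: [0.2, -0.0, -1.5]
grip_width: 0.0182
```

```bash
python3 st.py
```

```text
9.15 bed [-0.0832  0.1197  0.0699]
[  17.8   35.5   79.1    0.8   65.1 -163.4] F [ 0.25 -0.04 -1.47] T [-0.055  0.02   0.022]
[[0.016, -1.0, 0.001], [-1.0, -0.016, 0.013], [-0.013, -0.001, -1.0]]
yang 180.90251887181532 w 0.018215764811785846
```

Emit:
jog_arm(
  plan=[
    [[-0.04,0.01,0,0,0,0],[-0.04,0,0,0,0,0],[-0.03,0,0,0,0,0],[-0.02,0,0,0,0,0],[0,0,0,0,0,0]],
  ],
)

```text
time_s: 9.65
position: [0.5239, 0.3002, 0.07]
tool_rot: [[0.016, -1.0, 0.001], [-1.0, -0.016, 0.013], [-0.013, -0.001, -1.0]]
ft_force: [0.3, -0.4, -2.0]
grip_width: 0.0181
```

```bash
python3 st.py;python3 - <<'E'
from h import *
grab('scene','s7.png')
im=cv2.imread('pics/s7.png')[200:330,350:460]; cv2.imwrite('pics/s7c.png',cv2.resize(im,None,fx=4.5,fy=4.5))
E
```

```text
9.65 bed [-0.0834  0.1249  0.07  ]
[  18.3   35.7   78.7    0.8   65.3 -162.9] F [ 0.29 -0.4  -1.96] T [-0.049 -0.022  0.013]
[[0.016, -1.0, 0.001], [-1.0, -0.016, 0.013], [-0.013, -0.001, -1.0]]
yang 180.90299770581984 w 0.018115122706674733
```

View pics/s7c.png

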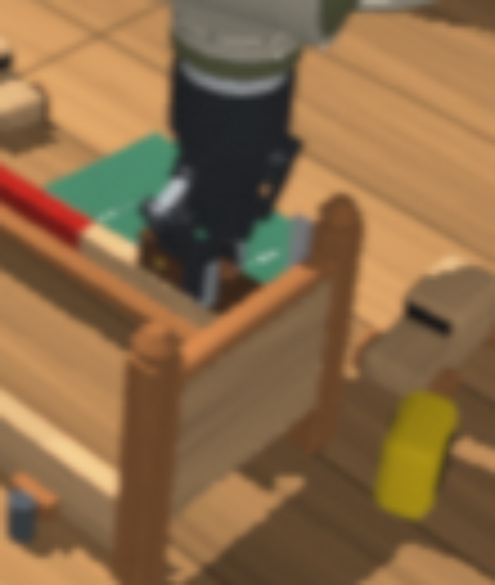

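Nearly touching. I'll continue in small steps.

Emit:
jog_arm(
  plan=[
    [[-0.03,0,0,0,0,0],[-0.03,0,0,0,0,0],[-0.02,0,0,0,0,0],[0,0,0,0,0,0]],
  ],
)

```text
time_s: 10.1
position: [0.5238, 0.3021, 0.0698]
tool_rot: [[0.016, -1.0, 0.0], [-1.0, -0.016, 0.011], [-0.011, -0.0, -1.0]]
ft_force: [-0.0, -7.6, -1.0]
grip_width: 0.0182
```

```bash
python3 st.py
```

```text
10.1 bed [-0.0834  0.1268  0.0698]
[  18.5   35.8   78.5    0.6   65.5 -162.6] F [-0.05 -7.63 -1.01] T [-1.077 -0.057  0.061]
[[0.016, -1.0, 0.0], [-1.0, -0.016, 0.011], [-0.011, -0.0, -1.0]]
yang 180.8949332925215 w 0.01821606396285782
```

```bash
cat > lean.py <<'E'
from h import *
im,d,ci=grab('top','topx.png'); W=cloud(d,ci)
X=(W[...,:2]-O)@EX; Y=(W[...,:2]-O)@EY; Z=W[...,2]
for nm,c in (('near',-.083),('far',.083),('panel',0)):
    m=(abs(X-c)<.013)&(Y>.15)&(Y<.26)&(Z>.15)
    for z0 in (.19,.175,.165):
        q=m&(abs(Z-z0)<.006)
        if q.sum(): print(nm,z0,q.sum(),'Y',np.round([Y[q].min(),np.median(Y[q]),Y[q].max()],4))
c=cv2.imread('pics/topx.png')[95:205,140:230]; cv2.imwrite('pics/topxc.png',cv2.resize(c,None,fx=5,fy=5))
im,d,ci=grab('scene','sx.png'); 
c=cv2.imread('pics/sx.png')[220:340,350:450]; cv2.imwrite('pics/sxc.png',cv2.resize(c,None,fx=5,fy=5,interpolation=cv2.INTER_CUBIC))
E
python3 lean.py;python3 st.py
```

```text
far 0.19 48 Y [0.1996 0.2088 0.2225]
far 0.175 27 Y [0.1994 0.2044 0.2247]
far 0.165 24 Y [0.1989 0.2012 0.2221]
panel 0.165 29 Y [0.2036 0.2122 0.2192]
10.2 bed [-0.0834  0.1268  0.0699]
[  18.5   35.8   78.5    0.6   65.5 -162.6] F [-0.95 -7.09 -0.67] T [-1.143 -0.006  0.068]
[[0.016, -1.0, 0.0], [-1.0, -0.016, 0.011], [-0.011, -0.0, -1.0]]
yang 180.89198803728107 w 0.018092797358999043
```

View pics/sxc.png

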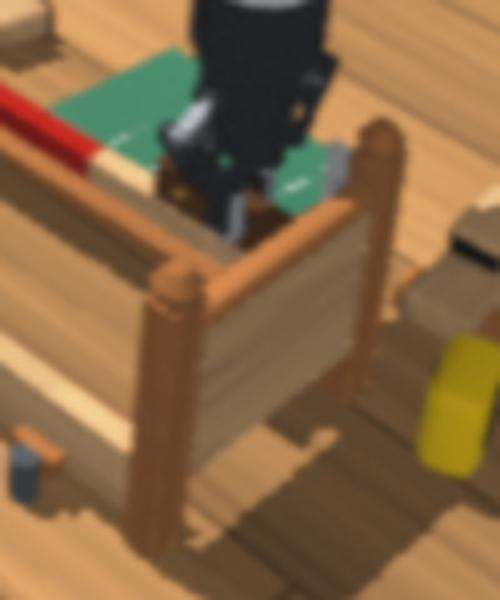

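View pics/topxc.png

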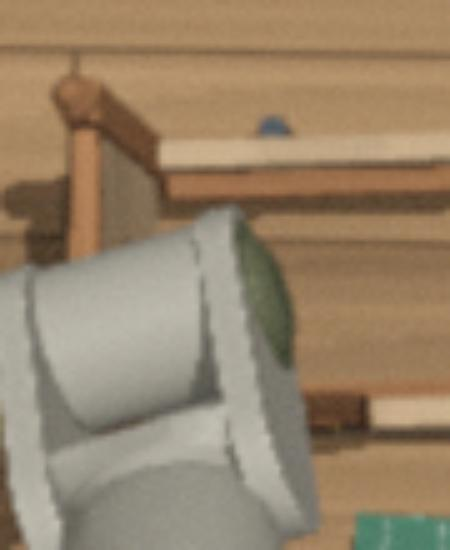

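Emit:
jog_arm(
  plan=[
    [[0,0,0.03,0,0,0],[0,0,0.03,0,0,0],[0,0,0,0,0,0]],
  ],
)

```text
time_s: 10.5
position: [0.5241, 0.3022, 0.0685]
tool_rot: [[0.016, -1.0, 0.001], [-1.0, -0.016, 0.011], [-0.011, -0.002, -1.0]]
ft_force: [-2.0, -9.2, 6.2]
grip_width: 0.0181
```

```bash
python3 st.py;  python3 w.py w7; python3 sq.py w7|grep -v '^ '
```

```text
10.5 bed [-0.083   0.1268  0.0685]
[  18.5   35.9   78.6    0.6   65.2 -162.6] F [-2.04 -9.19  6.16] T [-1.278  0.298  0.076]
[[0.016, -1.0, 0.001], [-1.0, -0.016, 0.011], [-0.011, -0.002, -1.0]]
yang 180.89451800706016 w 0.01806140976118659
10.55 [0.5241 0.3022 0.0685] [[0.016, -1.0, 0.001], [-1.0, -0.016, 0.011], [-0.011, -0.002, -1.0]] [  18.5   35.9   78.6    0.6   65.2 -162.6]
5901
top plane tool z =  [-0.00765832 -0.00335783 -0.02170547]
[[ 0.02   -0.001   0.02  ]
yaw in tool deg -2.047818042445081 off -0.00035778163778473344 end x 0.05599213900391836
```

Emit:
jog_arm(
  plan=[
    [[-0.01,0,0.01,0,0,0],[0,0,0,0,0,0],[0,0,0,0,0,0],[0,0,0,0,0,0],[0,0,0,0,0,0],[0,0,0,0,0,0],[0,0,0,0,0,0],[0,0,0,0,0,0],[0,0,0,0,0,0],[0,0,0,0,0,0]],
  ],
)

```text
time_s: 11.55
position: [0.5242, 0.3022, 0.0685]
tool_rot: [[0.016, -1.0, 0.002], [-1.0, -0.016, 0.01], [-0.01, -0.002, -1.0]]
ft_force: [-2.7, -11.5, 10.3]
grip_width: 0.0182
```

```bash
python3 st.py;  python3 w.py w7; python3 sq.py w7|grep -v '^ '; python3 lean.py
```

```text
11.55 bed [-0.083   0.1268  0.0685]
[  18.5   35.9   78.5    0.6   65.3 -162.6] F [ -2.65 -11.55  10.28] T [-1.648  0.484  0.041]
[[0.016, -1.0, 0.002], [-1.0, -0.016, 0.01], [-0.01, -0.002, -1.0]]
yang 180.88920680910647 w 0.01819784734644911
11.6 [0.5241 0.3022 0.0685] [[0.016, -1.0, 0.002], [-1.0, -0.016, 0.01], [-0.01, -0.002, -1.0]] [  18.5   35.9   78.5    0.6   65.3 -162.6]
5905
top plane tool z =  [-0.00835467  0.00084396 -0.02165877]
[[ 0.02   -0.001   0.02  ]
yaw in tool deg -1.910114988709874 off -0.0004463817981912635 end x 0.05602959746282487
far 0.19 48 Y [0.1995 0.2095 0.2192]
far 0.175 25 Y [0.1988 0.2029 0.2216]
far 0.165 25 Y [0.1986 0.2013 0.223 ]
panel 0.165 30 Y [0.2042 0.2128 0.2192]
```

```bash
cat > face.py <<'E'
from h import *
def f(W,n):
    X=(W[...,:2]-O)@EX; Y=(W[...,:2]-O)@EY; Z=W[...,2]
    for nm,c,h in (('far',.083,.011),('near',-.083,.011),('panel',0,.06)):
        m=(abs(X-c)<h)&(Y>.17)&(Y<.212)&(Z>.075)&(Z<.17)
        if m.sum()<20: continue
        z=Z[m];y=Y[m]
        for _ in range(4):
            p=np.polyfit(z-.062,y,1); r=y-np.polyval(p,z-.062); k=abs(r)<max(.002,1.5*r.std()); z,y=z[k],y[k]
        print(n,nm,len(z),'lean',-p[0],'base Y',p[1],'std',r.std())
f(np.load('top0.npz')['W'],'start top'); f(np.load('scene0.npz')['W'],'start scene')
for c in ('top',):
    im,d,ci=grab(c); f(cloud(d,ci),'now '+c)
E
python3 face.py
```

```text
start top far 44 lean 0.11052343809676285 base Y 0.19961503462950406 std 0.000617178530308907
start top near 49 lean 0.11723117705827628 base Y 0.20036687476383253 std 0.0006017919496403867
start top panel 272 lean 0.08347509603144584 base Y 0.2046028301227333 std 0.0014374396091404455
start scene far 36 lean 0.045214020198949 base Y 0.21492212570573763 std 0.0007540010583989401
start scene near 28 lean 0.05275939625062628 base Y 0.21574160173851825 std 0.0006807840997448914
start scene panel 267 lean 0.10702733899672373 base Y 0.21897136795261737 std 0.001128180179823202
now top far 74 lean 0.003290010507030818 base Y 0.20028019588408616 std 0.000794666038437752
now top panel 161 lean 0.0017324156683839584 base Y 0.20622517147751301 std 0.0008454200761384495
```

Emit:
jog_arm(
  plan=[
    [[0.05,0,-0.02,0,0,0],[0.2,0,0,0,0,0],[0.5,0,-0.3,0,0,0.2],[0.3,0,-0.6,0,0,0.4],[0,0,-0.6,0,0,0.4],[0,0,-0.3,0,0,0.05],[0,0,0,0,0,0]],
  ],
)

```text
time_s: 12.45
position: [0.5246, 0.2609, 0.1406]
tool_rot: [[-0.14, -0.99, 0.003], [-0.99, 0.14, 0.014], [-0.014, -0.001, -1.0]]
ft_force: [0.6, 0.3, -2.6]
grip_width: 0.0181
```

```bash
python3 st.py; python3 face.py|grep now;  python3 - <<'E'
from h import *
plan((.404,.172,.11),171.5,vmax=28)
E
```

```text
12.45 bed [-0.0847  0.0856  0.1406]
[  14.5   29.6   77.1    0.8   73.  -157.6] F [ 0.63  0.29 -2.64] T [-0.063 -0.007  0.052]
[[-0.14, -0.99, 0.003], [-0.99, 0.14, 0.014], [-0.014, -0.001, -1.0]]
yang 171.94853016728425 w 0.01812099795300125
now top far 75 lean -0.0023971045854554074 base Y 0.20003004877941435 std 0.0008220070168548499
now top panel 106 lean -0.007948097016904052 base Y 0.205652205799786 std 0.0008632162749405664
t 12.5 pos [0.524  0.2608 0.1392] yang 172.0 dz-tilt [0.0011 0.0133] F [-0.3 -0.4 -2.6] w 0.018
[[0.44,0.44,0.12,0.0,0.01,0.01],[0.44,0.44,0.12,0.0,0.01,0.01],[0.44,0.44,0.12,0.0,0.01,0.01],[0.44,0.44,0.12,0.0,0.01,0.01],[0.44,0.44,0.12,0.0,0.01,0.01],[0.44,0.44,0.12,0.0,0.01,0.01]]
```

Emit:
jog_arm(
  plan=[
    [[0.44,0.44,0.0,0,0,0.05],[0.44,0.44,0.05,0,0,0.05],[0.44,0.44,0.1,0,0,0],[0.44,0.44,0.12,0,0,0],[0.44,0.44,0.2,0,0,0],[0.44,0.44,0.25,0,0,0],[0,0,0.5,0,0,0],[0,0,0.5,0,0,0],[0,0,0.5,0,0,0],[0,0,0,0,0,0]],
  ],
)

```text
time_s: 13.5
position: [0.4018, 0.1735, 0.0468]
tool_rot: [[-0.155, -0.988, -0.006], [-0.988, 0.155, 0.012], [-0.011, 0.007, -1.0]]
ft_force: [-0.5, 0.5, -1.2]
grip_width: 0.0185
```

```bash
python3 st.py;  python3 w.py w8; python3 sq.py w8|grep -v '^ '
python3 - <<'E'
from h import *
plan((.404,.172,.0095),171.5,vmax=15)
E
```

```text
13.5 bed [-0.2119  0.0046  0.0468]
[   7.3   25.3  106.7    1.    48.2 -164.4] F [-0.52  0.5  -1.22] T [-0.017  0.058 -0.017]
[[-0.155, -0.988, -0.006], [-0.988, 0.155, 0.012], [-0.011, 0.007, -1.0]]
yang 171.0824245349221 w 0.018492614576447002
13.55 [0.4026 0.1737 0.0481] [[-0.155, -0.988, -0.003], [-0.988, 0.155, 0.013], [-0.012, 0.005, -1.0]] [   7.3   25.2  106.5    1.    48.3 -164.4]
5890
top plane tool z =  [-0.013661   -0.00052122 -0.02171762]
[[ 0.02   -0.001   0.0199]
yaw in tool deg -1.8334820623293848 off -0.0004728592062137374 end x 0.055862241100010174
t 13.55 pos [0.4026 0.1737 0.0481] yang 171.1 dz-tilt [-0.0033  0.0127] F [-0.4  0.2 -1. ] w 0.0183
[[0.02,-0.02,0.32,0.01,0.03,-0.02],[0.01,-0.01,0.32,0.01,0.03,-0.02],[0.01,-0.01,0.32,0.01,0.03,-0.02]]
```

View pics/w8.png

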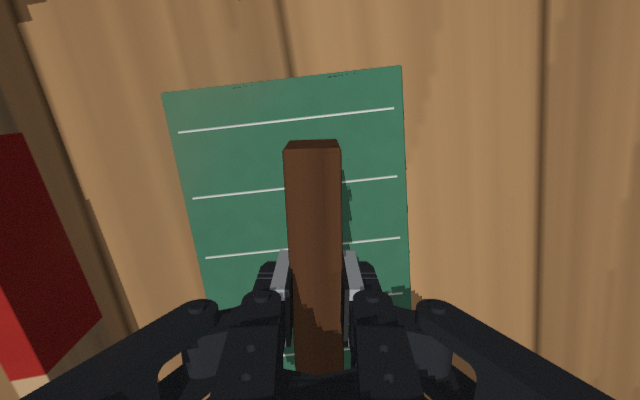

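Emit:
jog_arm(
  plan=[
    [[0.02,-0.02,0.4,0,0,0],[0.01,-0.01,0.35,0,0,0],[0,0,0.15,0,0,0],[0,0,0.04,0,0,0],[0,0,0,0,0,0]],
  ],
)

```text
time_s: 14.05
position: [0.4049, 0.1729, 0.0122]
tool_rot: [[-0.156, -0.988, 0.001], [-0.988, 0.156, 0.013], [-0.013, 0.001, -1.0]]
ft_force: [0.8, -0.3, -1.3]
grip_width: 0.018
```

```bash
python3 st.py
```

```text
14.05 bed [-0.2088  0.0039  0.0122]
[   7.2   29.3  108.4    1.1   42.1 -164.7] F [ 0.78 -0.25 -1.32] T [-0.062  0.033 -0.063]
[[-0.156, -0.988, 0.001], [-0.988, 0.156, 0.013], [-0.013, 0.001, -1.0]]
yang 171.03353311489073 w 0.018004205662551065
```

Emit:
jog_arm(
  plan=[
    [[0,0,0.03,0,0,0],[0,0,0.03,0,0,0],[0,0,0.02,0,0,0],[0,0,0,0,0,0]],
  ],
)

```text
time_s: 14.45
position: [0.405, 0.1729, 0.0094]
tool_rot: [[-0.156, -0.988, 0.002], [-0.988, 0.156, 0.013], [-0.013, 0.0, -1.0]]
ft_force: [-2.9, -1.2, 9.7]
grip_width: 0.018
```

```bash
python3 st.py|head -2
```

```text
14.45 bed [-0.2087  0.0038  0.0094]
[   7.2   29.6  108.6    1.1   41.6 -164.7] F [-2.88 -1.24  9.74] T [-0.095  0.306  0.001]
```

Emit:
jog_arm(
  plan=[
    [[0,0,-0.01,0,0,0],[0,0,0,0,0,0],[0,0,0,0,0,0],[0,0,0,0,0,0],[0,0,-0.2,0,0,0],[0,0,-0.6,0,0,0],[0,0,-0.8,0,0,0],[0,0,-0.9,0,0,0],[0,0,-0.9,0,0,0],[0,0,-0.9,0,0,0]],
  ],
  grip=0.2,
)

```text
time_s: 15.45
position: [0.4041, 0.1705, 0.1831]
tool_rot: [[-0.156, -0.988, 0.001], [-0.988, 0.156, 0.013], [-0.013, 0.001, -1.0]]
ft_force: [-0.4, 0.3, -0.3]
grip_width: 0.0513
```

```bash
python3 w.py w9; python3 st.py
```

```text
15.5 [0.4064 0.1709 0.1882] [[-0.156, -0.988, 0.011], [-0.988, 0.156, 0.014], [-0.016, -0.008, -1.0]] [   6.9   12.9   95.4    0.8   71.  -164.4]
15.5 bed [-0.2074  0.0018  0.1882]
[   6.9   12.9   95.4    0.8   71.  -164.4] F [1.7  0.73 5.66] T [-0.005 -0.117 -0.052]
[[-0.156, -0.988, 0.011], [-0.988, 0.156, 0.014], [-0.016, -0.008, -1.0]]
yang 171.02877580973237 w 0.051475820012005034
```

View pics/w9.png

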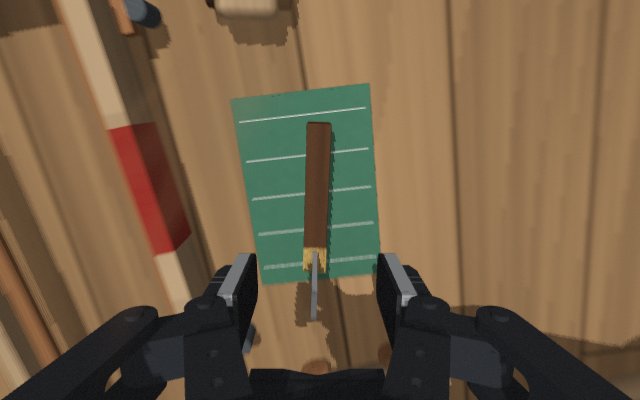

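```bash
python3 - <<'E'
from h import *
plan((.60,-.31,.30),90,vmax=38)
E
```

```text
t 15.5 pos [0.4064 0.1709 0.1882] yang 171.0 dz-tilt [0.0105 0.0143] F [1.7 0.7 5.7] w 0.0515
[[0.79,-0.48,-0.21,0.0,0.01,0.67],[0.74,-0.55,-0.21,0.0,0.01,0.67],[0.68,-0.63,-0.21,0.0,0.01,0.67],[0.61,-0.69,-0.2,0.0,0.01,0.67],[0.54,-0.75,-0.2,0.0,0.01,0.67],[0.46,-0.8,-0.2,0.0,0.01,0.67],[0.38,-0.84,-0.2,0.0,0.01,0.67],[0.29,-0.88,-0.2,0.0,0.01,0.67],[0.2,-0.9,-0.2,0.0,0.01,0.67],[0.11,-0.92,-0.2,0.0,0.01,0.67]]
[[0.02,-0.93,-0.2,0.0,0.01,0.67],[-0.07,-0.92,-0.2,0.0,0.01,0.67],[-0.17,-0.91,-0.2,0.0,0.01,0.67],[-0.26,-0.89,-0.2,0.0,0.01,0.67]]
```

Emit:
jog_arm(
  plan=[
    [[0.79,-0.48,-0.21,0,0.09,0.67],[0.74,-0.55,-0.21,0,0,0.67],[0.68,-0.63,-0.21,0,0,0.67],[0.61,-0.69,-0.2,0,0,0.67],[0.54,-0.75,-0.2,0,0,0.67],[0.46,-0.8,-0.2,0,0,0.67],[0.38,-0.84,-0.2,0,0,0.67],[0.29,-0.88,-0.2,0,0,0.67],[0.2,-0.9,-0.2,0,0,0.67],[0.11,-0.92,-0.2,0,0,0.67]],
  ],
)

```text
time_s: 16.5
position: [0.5448, -0.1728, 0.2621]
tool_rot: [[-0.919, -0.394, -0.002], [-0.394, 0.919, 0.0], [0.002, 0.001, -1.0]]
ft_force: [0.3, 0.7, 0.1]
grip_width: 0.0515
```

Emit:
jog_arm(
  plan=[
    [[0.02,-0.93,-0.2,0,0,0.67],[-0.07,-0.92,-0.2,0,0,0.67],[-0.17,-0.91,-0.2,0,0,0.67],[-0.26,-0.89,-0.2,0,0,0.67],[0,0,0,0,0,0],[0,0,0,0,0,0]],
  ],
)

```text
time_s: 17.1
position: [0.6008, -0.3089, 0.2929]
tool_rot: [[-1.0, -0.007, -0.003], [-0.007, 1.0, 0.001], [0.003, 0.001, -1.0]]
ft_force: [-0.6, -0.3, -0.2]
grip_width: 0.0516
```

```bash
python3 st.py; python3 w.py w10; python3 - <<'E'
from h import *
im,d,ci=grab('top','top10.png')
E
```

```text
17.1 bed [-0.0379 -0.4874  0.2929]
[-3.720e+01  3.410e+01  4.340e+01 -1.000e-01  1.027e+02 -1.276e+02] F [-0.58 -0.32 -0.18] T [ 0.04  -0.033  0.014]
[[-1.0, -0.007, -0.003], [-0.007, 1.0, 0.001], [0.003, 0.001, -1.0]]
yang 90.40058938825827 w 0.0515742323138159
17.15 [ 0.6008 -0.3081  0.2932] [[-1.0, -0.008, -0.003], [-0.008, 1.0, 0.001], [0.003, 0.001, -1.0]] [-3.710e+01  3.400e+01  4.340e+01 -1.000e-01  1.027e+02 -1.276e+02]
```

View pics/w10.png

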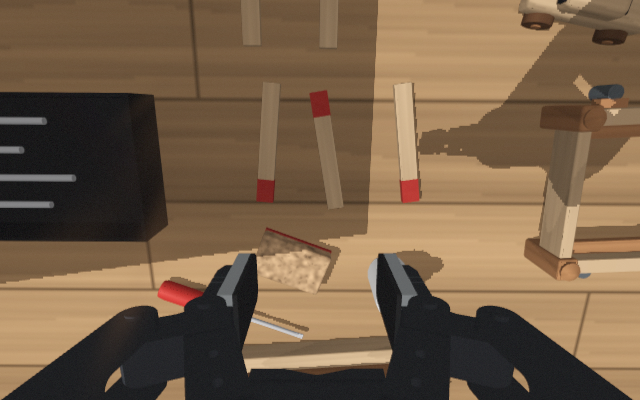

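View pics/top10.png

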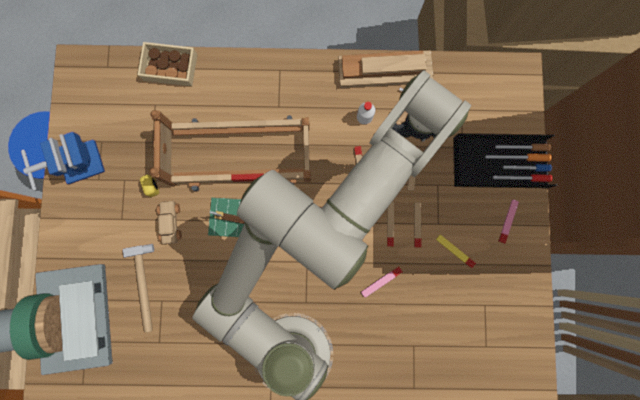

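```bash
cat > slats.py <<'E'
from h import *
import sys
def find(W,im,ymax=0.05,zr=(.005,.015)):
    Z=W[...,2]; m=((Z>zr[0])&(Z<zr[1])).astype(np.uint8)
    m=cv2.morphologyEx(m,cv2.MORPH_OPEN,np.ones((3,3),np.uint8))
    n,l,st,_=cv2.connectedComponentsWithStats(m); out=[]
    for i in range(1,n):
        if st[i,4]<150: continue
        P=W[l==i]
        r=cv2.minAreaRect(P[:,:2].astype(np.float32)*1000)
        b=cv2.boxPoints(r); e=[b[1]-b[0],b[2]-b[1]]; L=[np.linalg.norm(x) for x in e]
        k=int(np.argmax(L)); 
        if not(100<L[k]<165 and 14<L[1-k]<30): continue
        c=np.array(r[0])/1000; ax=e[k]/L[k]
        px=im[l==i].astype(int); red=(px[:,0]>1.9*px[:,1])&(px[:,0]>60)&(px[:,1]<60+0*px[:,0])
        g=np.median(px[~red],0) if (~red).any() else None
        if red.sum()>5 and (P[red][:,:2].mean(0)-c)@ax<0: ax=-ax
        out.append((c,np.degrees(np.arctan2(ax[1],ax[0])),L[k],L[1-k],red.sum(),g,np.argwhere(l==i).mean(0)[::-1],np.median(P[:,2])))
    return out
if __name__=='__main__':
    z=np.load(sys.argv[1]+'.npz')
    for o in find(z['W'],z['im']): print('c',np.round(o[0],4),'red dir',round(o[1],1),'L',round(o[2]),'w',round(o[3]),'nred',o[4],'rgb',o[5],'px',np.round(o[6]),'z',round(o[7],4))
E
python3 slats.py w10
```

```text
c [ 0.577  -0.3668] red dir -5.2 L 140 w 21 nred 363 rgb [134. 111.  85.] px [268. 141.] z 0.0107
c [ 0.5763 -0.202 ] red dir 8.2 L 141 w 21 nred 203 rgb [208. 179. 142.] px [406. 142.] z 0.0105
c [ 0.5854 -0.2964] red dir -170.5 L 140 w 20 nred 426 rgb [135. 112.  86.] px [326. 149.] z 0.0106
```

```bash
python3 - <<'E'
from h import *
plan((.5854,-.2964,.04),99.5,vmax=36)
E
```

```text
t 17.2 pos [ 0.6008 -0.3076  0.2936] yang 90.5 dz-tilt [-0.0023  0.0004] F [ 0.8 -0.4 -0.1] w 0.0514
[[0.05,0.04,0.79,0.0,-0.0,-0.13],[0.05,0.04,0.79,0.0,-0.0,-0.13],[0.04,0.04,0.79,0.0,-0.0,-0.13],[0.04,0.04,0.79,0.0,-0.0,-0.13],[0.04,0.04,0.79,0.0,-0.0,-0.13],[0.04,0.04,0.79,0.0,-0.0,-0.13],[0.04,0.04,0.79,0.0,-0.0,-0.13],[0.04,0.04,0.79,0.0,-0.0,-0.13]]
```

Emit:
jog_arm(
  plan=[
    [[0.05,0.04,0.79,0,0,-0.13],[0.05,0.04,0.79,0,0,-0.13],[0.04,0.04,0.79,0,0,-0.13],[0.04,0.04,0.79,0,0,-0.13],[0.04,0.04,0.79,0,0,-0.13],[0.04,0.04,0.79,0,0,-0.13],[0.04,0.04,0.79,0,0,-0.13],[0.04,0.04,0.7,0,0,-0.13],[0,0,0,0,0,0],[0,0,0,0,0,0]],
  ],
  grip=-0.05,
)

```text
time_s: 18.2
position: [0.5863, -0.2963, 0.0455]
tool_rot: [[-0.987, -0.163, -0.001], [-0.163, 0.987, -0.0], [0.001, -0.0, -1.0]]
ft_force: [-0.0, -0.2, 0.6]
grip_width: 0.0406
```

```bash
python3 w.py w11; python3 slats.py w11; python3 - <<'E'
from h import *
plan((.5854,-.2964,.004),99.5,vmax=15)
E
```

```text
18.25 [ 0.5868 -0.2969  0.0463] [[-0.987, -0.163, 0.0], [-0.163, 0.987, -0.002], [-0.0, -0.002, -1.0]] [-3.710e+01  4.200e+01  6.980e+01 -1.000e-01  6.820e+01 -1.364e+02]
c [ 0.5758 -0.3677] red dir -5.2 L 138 w 21 nred 1301 rgb [145. 121.  93.] px [190. 180.] z 0.0111
c [ 0.5856 -0.2973] red dir -170.4 L 140 w 20 nred 2334 rgb [147. 123.  95.] px [316. 219.] z 0.011
c [ 0.5606 -0.2055] red dir 8.1 L 108 w 21 nred 0 rgb [147. 123.  96.] px [497. 207.] z 0.0106
t 18.25 pos [ 0.5868 -0.2969  0.0463] yang 99.4 dz-tilt [ 0.0003 -0.0017] F [0.1 0.5 0.4] w 0.041
[[0.01,0.01,0.35,-0.0,0.0,-0.01],[0.01,0.01,0.35,-0.0,0.0,-0.01],[0.01,0.01,0.35,-0.0,0.0,-0.01]]
```

View pics/w11.png

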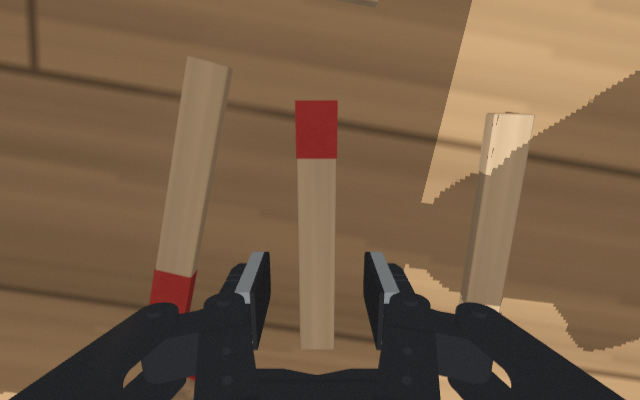

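Emit:
jog_arm(
  plan=[
    [[0.02,0.0,0.35,0,0,0],[0.02,0,0.35,0,0,0],[0.0,0,0.27,0,0,0],[0,0,0.1,0,0,0],[0,0,0,0,0,0]],
  ],
  squeeze=40,
)

```text
time_s: 18.75
position: [0.5841, -0.297, 0.0004]
tool_rot: [[-0.987, -0.162, -0.003], [-0.162, 0.987, 0.001], [0.003, 0.001, -1.0]]
ft_force: [0.3, 0.0, 0.2]
grip_width: 0.0405
```

Emit:
jog_arm(
  plan=[
    [[0,0,0.0,0,0,0],[0,0,0,0,0,0],[0,0,0,0,0,0],[0,0,0,0,0,0],[0,0,0,0,0,0]],
  ],
  grip=-0.8,
)

```text
time_s: 19.25
position: [0.5847, -0.2973, 0.002]
tool_rot: [[-0.987, -0.162, -0.001], [-0.162, 0.987, -0.001], [0.001, -0.001, -1.0]]
ft_force: [-0.2, 0.6, 5.4]
grip_width: 0.0187
```

```bash
python3 st.py
```

```text
19.25 bed [-0.0535 -0.475   0.002 ]
[-3.720e+01  4.490e+01  7.200e+01 -1.000e-01  6.310e+01 -1.366e+02] F [-0.18  0.63  5.37] T [ 0.004  0.019 -0.006]
[[-0.987, -0.162, -0.001], [-0.162, 0.987, -0.001], [0.001, -0.001, -1.0]]
yang 99.33636130862966 w 0.01867130179238209
```

Emit:
jog_arm(
  plan=[
    [[0,0,-0.3,0,0,0],[0,0,-0.7,0,0,0],[0,0,-0.9,0,0,0],[0,0,-0.9,0,0,0],[0,0,-0.9,0,0,0],[0,0,-0.4,0,0,0]],
  ],
)

```text
time_s: 19.85
position: [0.5853, -0.2975, 0.17]
tool_rot: [[-0.987, -0.162, 0.002], [-0.162, 0.987, -0.003], [-0.002, -0.004, -1.0]]
ft_force: [-0.1, -0.3, -0.3]
grip_width: 0.0188
```

```bash
python3 - <<'E'
from h import *
print(b2w(0,.14,.15)); plan(b2w(0,.14,.15),92.95,vmax=38)
z=np.load('top0.npz'); W=z['W']; m=(W[...,2]>.03)&(W[...,0]>.5)&(W[...,1]<-.1)&(W[...,1]>-.45); 
n,l,st,c=cv2.connectedComponentsWithStats(m.astype(np.uint8))
for i in range(1,n):
    if st[i,4]>15: P=W[l==i]; print(st[i,4],np.round(P.min(0),3),np.round(P.max(0),3))
E
```

```text
[0.60639497 0.31961448 0.15      ]
t 19.85 pos [ 0.5853 -0.2975  0.17  ] yang 99.3 dz-tilt [ 0.0024 -0.0033] F [-0.1 -0.3 -0.3] w 0.0188
[[-0.18,0.89,0.03,-0.0,0.0,0.04],[-0.17,0.89,0.03,-0.0,0.0,0.04],[-0.17,0.89,0.03,-0.0,0.0,0.04],[-0.16,0.89,0.03,-0.0,0.0,0.04],[-0.15,0.89,0.03,-0.0,0.0,0.04],[-0.15,0.9,0.03,-0.0,0.0,0.04],[-0.14,0.9,0.03,-0.0,0.0,0.04],[-0.14,0.9,0.03,-0.0,0.0,0.04],[-0.13,0.9,0.03,-0.0,0.0,0.04],[-0.13,0.9,0.03,-0.0,0.0,0.04]]
[[-0.12,0.9,0.03,-0.0,0.0,0.04],[-0.11,0.9,0.03,-0.0,0.0,0.04],[-0.11,0.9,0.03,-0.0,0.0,0.04],[-0.1,0.9,0.03,-0.0,0.0,0.04],[-0.1,0.9,0.03,-0.0,0.0,0.04],[-0.09,0.9,0.03,-0.0,0.0,0.04],[-0.08,0.9,0.03,-0.0,0.0,0.04]]
2412 [ 0.836 -0.433  0.03 ] [ 0.958 -0.131  0.086]
280 [ 0.717 -0.239  0.031] [ 0.767 -0.19   0.127]
79 [ 0.7   -0.366  0.03 ] [ 0.749 -0.294  0.039]
21 [ 0.687 -0.38   0.03 ] [ 0.716 -0.364  0.036]
```

Emit:
jog_arm(
  plan=[
    [[-0.18,0.89,0.03,0,0,0.04],[-0.17,0.89,0.03,0,0,0.04],[-0.17,0.89,0.03,0,0,0.04],[-0.16,0.89,0.03,0,0,0.04],[-0.15,0.89,0.03,0,0,0.04],[-0.15,0.9,0.03,0,0,0.04],[-0.14,0.9,0.03,0,0,0.04],[-0.14,0.9,0.03,0,0,0.04],[-0.13,0.9,0.03,0,0,0.04],[-0.13,0.9,0.03,0,0,0.04]],
  ],
)

```text
time_s: 20.85
position: [0.5961, 0.0674, 0.154]
tool_rot: [[-0.995, -0.102, -0.002], [-0.102, 0.995, -0.0], [0.002, 0.0, -1.0]]
ft_force: [0.8, 0.1, -1.3]
grip_width: 0.0181
```

Emit:
jog_arm(
  plan=[
    [[-0.12,0.9,0.03,0,0,0.04],[-0.11,0.9,0.03,0,0,0.04],[-0.11,0.9,0.03,0,0,0.04],[-0.1,0.9,0.03,0,0,0.04],[-0.1,0.8,0.03,0,0,0.04],[-0.09,0.7,0.03,0,0,0.04],[-0.08,0.5,0.03,0,0,0.04],[0,0,0,0,0,0],[0,0,0,0,0,0]],
  ],
)

```text
time_s: 21.75
position: [0.605, 0.2913, 0.1452]
tool_rot: [[-0.998, -0.062, -0.002], [-0.062, 0.998, -0.0], [0.002, -0.0, -1.0]]
ft_force: [0.1, 0.2, 0.3]
grip_width: 0.0187
```

```bash
python3 w.py w12; python3 - <<'E'
from h import *
plan(b2w(0,.14,.075),92.95,vmax=20)
s=env.observe(); z=np.load('w12.npz'); W=z['W']
T=(W-np.array(s['position']))@np.array(s['tool_rot'])
m=(abs(T[...,2]+.008)<.005)&(abs(T[...,1])<.02)&(T[...,0]>.015)&(T[...,0]<.1)
P=T[m]; print(len(P),'end x',P[:,0].max(),'plane',np.linalg.lstsq(np.c_[P[:,:2],np.ones(len(P))],P[:,2],rcond=None)[0])
for x in (.025,.04,.055): 
    q=P[abs(P[:,0]-x)<.004]; print(x,q[:,1].min(),q[:,1].max())
X=(W[...,:2]-O)@EX; Y=(W[...,:2]-O)@EY; Z=W[...,2]
m=(abs(Z-.062)<.003)&(X<-.05)&(X>-.12); 
for y in np.arange(.0,.2,.02):
    q=m&(abs(Y-y)<.01)
    if q.sum()>10: print('near rail y',round(y,2),np.percentile(X[q],[2,98]))
E
```

```text
21.8 [0.6052 0.2907 0.1452] [[-0.998, -0.061, -0.002], [-0.061, 0.998, -0.0], [0.002, -0.0, -1.0]] [ 15.6  37.8  60.4   0.   81.9 -77.9]
t 21.8 pos [0.6052 0.2907 0.1452] yang 93.5 dz-tilt [-0.0021 -0.0004] F [ 1.1 -0.6  0.6] w 0.0187
[[-0.02,0.18,0.44,-0.0,-0.0,0.02],[-0.02,0.18,0.44,-0.0,-0.0,0.02],[-0.02,0.18,0.44,-0.0,-0.0,0.02],[-0.02,0.18,0.44,-0.0,-0.0,0.02]]
7359 end x 0.06930069867996437 plane [-0.00432611 -0.00045674 -0.0079805 ]
0.025 -0.010000826026030191 0.00968462741948818
0.04 -0.010429874828835855 0.010066989301976319
0.055 -0.01044078948655254 0.00992614520733801
near rail y 0.0 [-0.08962439 -0.07370363]
near rail y 0.02 [-0.08937097 -0.07388516]
near rail y 0.04 [-0.0894145  -0.07400006]
near rail y 0.06 [-0.08906008 -0.07365664]
near rail y 0.08 [-0.0892337 -0.0738282]
near rail y 0.1 [-0.08890463 -0.07344071]
near rail y 0.12 [-0.08902527 -0.07359441]
near rail y 0.14 [-0.08879384 -0.07369526]
near rail y 0.16 [-0.08882772 -0.07336521]
near rail y 0.18 [-0.08899511 -0.07353756]
```

View pics/w12.png

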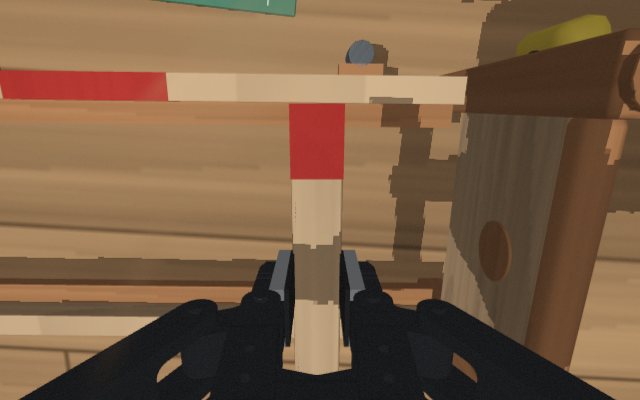

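```bash
python3 - <<'E'
from h import *
plan(b2w(0.0015,.135,.07),92.95,vmax=20)
E
```

```text
t 21.8 pos [0.6052 0.2907 0.1452] yang 93.5 dz-tilt [-0.0021 -0.0004] F [ 1.1 -0.6  0.6] w 0.0187
[[-0.03,0.15,0.47,-0.0,-0.0,0.02],[-0.03,0.15,0.47,-0.0,-0.0,0.02],[-0.03,0.15,0.47,-0.0,-0.0,0.02],[-0.03,0.15,0.47,-0.0,-0.0,0.02]]
```

Emit:
jog_arm(
  plan=[
    [[-0.03,0.15,0.47,0,0,0.02],[-0.03,0.15,0.47,0,0,0.02],[-0.03,0.15,0.47,0,0,0.02],[-0.03,0.15,0.4,0,0,0.01],[0,0,0,0,0,0],[0,0,0,0,0,0]],
  ],
)

```text
time_s: 22.4
position: [0.6089, 0.3153, 0.073]
tool_rot: [[-0.999, -0.05, -0.002], [-0.05, 0.999, -0.0], [0.002, 0.0, -1.0]]
ft_force: [1.5, 1.1, -0.7]
grip_width: 0.0182
```

```bash
python3 st.py; python3 - <<'E'
from h import *
plan(b2w(0.0015,.135,.0465),92.95,vmax=10)
E
```

```text
22.4 bed [0.0022 0.1355 0.073 ]
[ 17.5  42.9  62.7   0.   74.6 -75.4] F [ 1.46  1.08 -0.74] T [-0.017 -0.051  0.006]
[[-0.999, -0.05, -0.002], [-0.05, 0.999, -0.0], [0.002, 0.0, -1.0]]
yang 92.8712686541734 w 0.018184428235384346
t 22.4 pos [0.6089 0.3153 0.073 ] yang 92.9 dz-tilt [-0.0016 -0.    ] F [ 1.5  1.1 -0.7] w 0.0182
[[0.01,-0.0,0.22,0.0,-0.0,-0.0],[0.01,-0.0,0.22,0.0,-0.0,-0.0],[0.01,-0.0,0.22,0.0,-0.0,-0.0]]
```

Emit:
jog_arm(
  plan=[
    [[0.01,0,0.22,0,0,0],[0.01,0,0.22,0,0,0],[0,0,0.12,0,0,0],[0,0,0.08,0,0,0],[0,0,0,0,0,0]],
  ],
)

```text
time_s: 22.9
position: [0.6076, 0.3156, 0.0466]
tool_rot: [[-0.999, -0.05, -0.002], [-0.05, 0.999, -0.0], [0.002, -0.0, -1.0]]
ft_force: [-0.1, -0.2, 0.3]
grip_width: 0.019
```

Emit:
jog_arm(
  plan=[
    [[0,0,0.01,0,0,0],[0,0,0,0,0,0],[0,0,0,0,0,0],[0,0,-0.05,0,0,0],[0,0,-0.3,0,0,0],[0,0,-0.7,0,0,0],[0,0,-0.9,0,0,0],[0,0,-0.9,0,0,0],[0,0,0,0,0,0]],
  ],
  grip=-0.05,
)

```text
time_s: 23.8
position: [0.6099, 0.3163, 0.1677]
tool_rot: [[-0.999, -0.051, 0.009], [-0.051, 0.999, 0.003], [-0.009, 0.003, -1.0]]
ft_force: [0.2, -0.1, 0.0]
grip_width: 0.0406
```

```bash
python3 w.py w13; cat > placed.py <<'E'
from h import *
import sys
from slats import find
z=np.load(sys.argv[1]+'.npz')
for o in find(z['W'],z['im'],zr=(.0475,.0585)):
    b=w2b(np.r_[o[0],o[7]]); print('bed',np.round(b,4),'reddir',round((o[1]-2.95)%360,1),'L',round(o[2]),'w',round(o[3]),'nred',o[4],np.round(o[6]))
E
python3 placed.py w13
```

```text
23.85 [0.6089 0.316  0.1645] [[-0.999, -0.051, 0.004], [-0.051, 0.999, 0.002], [-0.004, 0.002, -1.0]] [ 17.6  38.3  56.1   0.   85.3 -75.3]
bed [0.0005 0.1352 0.0511] reddir 180.0 L 140 w 20 nred 1121 [315. 189.]
```

View pics/w13.png

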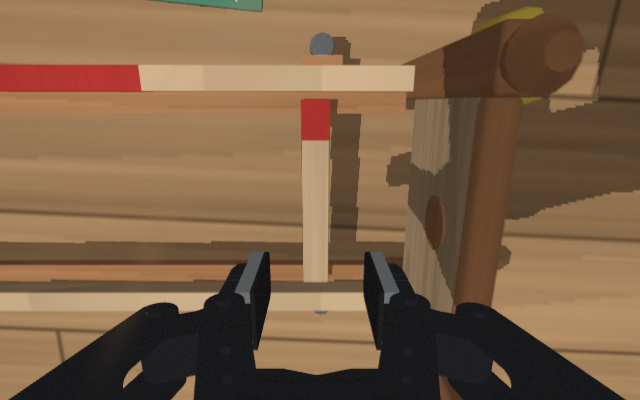

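```bash
python3 - <<'E'
from h import *
plan((.46,-.33,.20),90,vmax=39)
E
```

```text
t 23.85 pos [0.6089 0.316  0.1645] yang 92.9 dz-tilt [0.0043 0.0019] F [ 0.6 -0.2 -0.9] w 0.0406
[[0.25,-0.89,-0.05,0.0,0.0,0.02],[0.25,-0.89,-0.05,0.0,0.0,0.02],[0.25,-0.89,-0.05,0.0,0.0,0.02],[0.24,-0.89,-0.05,0.0,0.0,0.02],[0.24,-0.89,-0.05,0.0,0.0,0.02],[0.24,-0.89,-0.05,0.0,0.0,0.02],[0.24,-0.89,-0.05,0.0,0.0,0.02],[0.23,-0.89,-0.05,0.0,0.0,0.02],[0.23,-0.89,-0.05,0.0,0.0,0.02],[0.23,-0.89,-0.05,0.0,0.0,0.02]]
[[0.23,-0.89,-0.05,0.0,0.0,0.02],[0.22,-0.89,-0.05,0.0,0.0,0.02],[0.22,-0.89,-0.05,0.0,0.0,0.02],[0.22,-0.89,-0.05,0.0,0.0,0.02],[0.22,-0.89,-0.05,0.0,0.0,0.02],[0.21,-0.9,-0.05,0.0,0.0,0.02],[0.21,-0.9,-0.05,0.0,0.0,0.02],[0.21,-0.9,-0.05,0.0,0.0,0.02]]
```

Emit:
jog_arm(
  plan=[
    [[0.25,-0.89,-0.05,0,0,0.02],[0.25,-0.89,-0.05,0,0,0.02],[0.25,-0.89,-0.05,0,0,0.02],[0.24,-0.89,-0.05,0,0,0.02],[0.24,-0.89,-0.05,0,0,0.02],[0.24,-0.89,-0.05,0,0,0.02],[0.24,-0.89,-0.05,0,0,0.02],[0.23,-0.89,-0.05,0,0,0.02],[0.23,-0.89,-0.05,0,0,0.02],[0.23,-0.89,-0.05,0,0,0.02]],
  ],
)

```text
time_s: 24.85
position: [0.5243, -0.0449, 0.1804]
tool_rot: [[-1.0, -0.02, -0.003], [-0.02, 1.0, 0.0], [0.003, 0.0, -1.0]]
ft_force: [-0.2, -0.2, 0.0]
grip_width: 0.0408
```

Emit:
jog_arm(
  plan=[
    [[0.23,-0.89,-0.05,0,0,0.02],[0.22,-0.89,-0.05,0,0,0.02],[0.22,-0.89,-0.05,0,0,0.02],[0.22,-0.89,-0.05,0,0,0.02],[0.22,-0.89,-0.05,0,0,0.02],[0.21,-0.9,-0.05,0,0,0.02],[0.21,-0.9,-0.05,0,0,0.02],[0.21,-0.9,-0.05,0,0,0.02],[0,0,0,0,0,0],[0,0,0,0,0,0]],
  ],
)

```text
time_s: 25.85
position: [0.458, -0.3303, 0.1962]
tool_rot: [[-1.0, 0.005, -0.003], [0.005, 1.0, 0.001], [0.003, 0.001, -1.0]]
ft_force: [0.4, 0.0, 0.1]
grip_width: 0.0407
```

```bash
python3 w.py w14; python3 slats.py w14
```

```text
25.9 [ 0.4583 -0.3296  0.1964] [[-1.0, 0.004, -0.003], [0.004, 1.0, 0.001], [0.003, 0.001, -1.0]] [-4.770e+01  2.490e+01  7.530e+01 -1.000e-01  8.000e+01 -1.375e+02]
c [ 0.33   -0.4844] red dir 51.7 L 103 w 20 nred 0 rgb [171. 153.  61.] px [137.  36.] z 0.0105
c [ 0.3986 -0.3813] red dir -179.8 L 140 w 21 nred 672 rgb [140. 116.  89.] px [259. 109.] z 0.0104
c [ 0.4001 -0.2967] red dir 179.4 L 139 w 20 nred 837 rgb [142. 118.  91.] px [353. 111.] z 0.0104
c [ 0.5776 -0.3669] red dir -5.0 L 142 w 20 nred 411 rgb [140. 117.  90.] px [281. 290.] z 0.0105
```

View pics/w14.png

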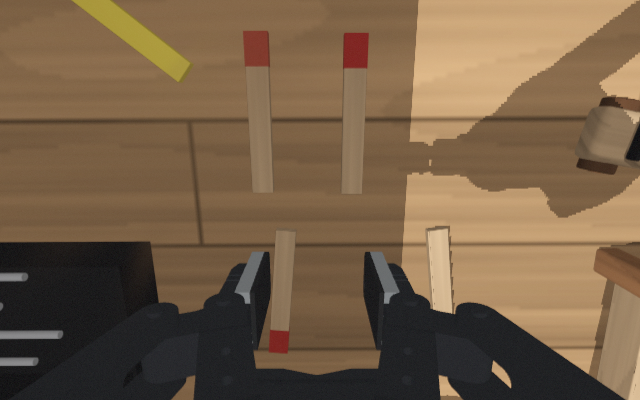

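```bash
python3 - <<'E'
from h import *
plan((.4001,-.2967,.03),89.4,n=6)
E
```

```text
t 25.9 pos [ 0.4583 -0.3296  0.1964] yang 89.8 dz-tilt [-0.0027  0.0012] F [-0.4 -0.9  0.6] w 0.0406
[[0.24,0.14,0.69,0.0,-0.0,0.01],[0.24,0.14,0.69,0.0,-0.0,0.01],[0.24,0.13,0.69,0.0,-0.0,0.01],[0.24,0.13,0.69,0.0,-0.0,0.01],[0.24,0.13,0.69,0.0,-0.0,0.01],[0.24,0.13,0.69,0.0,-0.0,0.01]]
```

Emit:
jog_arm(
  plan=[
    [[0.24,0.14,0.69,0,0,0.01],[0.24,0.14,0.69,0,0,0.01],[0.24,0.13,0.69,0,0,0.01],[0.24,0.13,0.69,0,0,0.01],[0.24,0.13,0.69,0,0,0.01],[0.24,0.13,0.65,0,0,0.01],[0,0,0,0,0,0],[0,0,0,0,0,0]],
  ],
)

```text
time_s: 26.7
position: [0.4015, -0.2975, 0.0337]
tool_rot: [[-1.0, 0.011, -0.002], [0.011, 1.0, -0.0], [0.002, -0.0, -1.0]]
ft_force: [0.2, -0.9, 0.6]
grip_width: 0.0405
```

```bash
python3 w.py w15; python3 slats.py w15;  python3 - <<'E'
from h import *
plan((.4001,-.2967,.003),89.4,n=3)
E
```

```text
26.75 [ 0.4019 -0.2981  0.0342] [[-1.0, 0.012, -0.001], [0.012, 1.0, -0.002], [0.001, -0.002, -1.0]] [-5.010e+01  3.090e+01  9.760e+01 -1.000e-01  5.140e+01 -1.394e+02]
c [ 0.3846 -0.3823] red dir -179.8 L 112 w 22 nred 3073 rgb [136. 112.  86.] px [144. 197.] z 0.0109
c [ 0.4006 -0.2978] red dir 179.4 L 140 w 20 nred 2666 rgb [138. 115.  88.] px [318. 225.] z 0.0107
t 26.75 pos [ 0.4019 -0.2981  0.0342] yang 89.3 dz-tilt [-0.0005 -0.0016] F [-0.1  0.2  0.4] w 0.0405
[[0.01,0.01,0.26,-0.0,-0.0,-0.0],[0.01,0.01,0.26,-0.0,-0.0,-0.0],[0.01,0.01,0.26,-0.0,-0.0,-0.0]]
```

Emit:
jog_arm(
  plan=[
    [[0.03,0.0,0.26,0,0,0],[0,0,0.26,0,0,0],[0,0,0.18,0,0,0],[0,0,0.05,0,0,0],[0,0,0,0,0,0],[0,0,0,0,0,0]],
  ],
)

```text
time_s: 27.35
position: [0.3996, -0.298, 0.0031]
tool_rot: [[-1.0, 0.013, -0.002], [0.013, 1.0, -0.0], [0.002, -0.0, -1.0]]
ft_force: [0.1, -0.1, 0.0]
grip_width: 0.0403
```

Emit:
jog_arm(
  plan=[
    [[0,0,0.0,0,0,0],[0,0,0,0,0,0],[0,0,0,0,0,0],[0,0,0,0,0,0],[0,0,-0.2,0,0,0],[0,0,-0.7,0,0,0],[0,0,-0.9,0,0,0],[0,0,-0.9,0,0,0],[0,0,-0.9,0,0,0],[0,0,0,0,0,0]],
  ],
  grip=-0.8,
)

```text
time_s: 28.35
position: [0.4011, -0.2992, 0.1516]
tool_rot: [[-1.0, 0.012, 0.004], [0.012, 1.0, -0.007], [-0.004, -0.007, -1.0]]
ft_force: [0.2, 0.1, -1.0]
grip_width: 0.0188
```

```bash
python3 - <<'E'
from h import *
plan(b2w(.0015,.07,.15),92.95,vmax=39)
E
```

```text
t 28.35 pos [ 0.4011 -0.2992  0.1516] yang 89.3 dz-tilt [ 0.0037 -0.0068] F [ 0.2  0.1 -1. ] w 0.0188
[[-0.32,0.86,-0.0,-0.0,0.0,-0.03],[-0.32,0.86,-0.0,-0.0,0.0,-0.03],[-0.33,0.86,-0.0,-0.0,0.0,-0.03],[-0.33,0.86,-0.0,-0.0,0.0,-0.03],[-0.33,0.86,-0.0,-0.0,0.0,-0.03],[-0.34,0.86,-0.0,-0.0,0.0,-0.03],[-0.34,0.85,-0.0,-0.0,0.0,-0.03],[-0.34,0.85,-0.0,-0.0,0.0,-0.03],[-0.35,0.85,0.0,-0.0,0.0,-0.03],[-0.35,0.85,0.0,-0.0,0.0,-0.03]]
[[-0.35,0.85,0.0,-0.0,0.0,-0.03],[-0.36,0.85,0.0,-0.0,0.0,-0.03],[-0.36,0.85,0.0,-0.0,0.0,-0.03],[-0.36,0.84,0.0,-0.0,0.0,-0.03],[-0.37,0.84,0.0,-0.0,0.0,-0.03],[-0.37,0.84,0.0,-0.0,0.0,-0.03]]
```

Emit:
jog_arm(
  plan=[
    [[-0.32,0.86,0,0,0,-0.03],[-0.32,0.86,0,0,0,-0.03],[-0.33,0.86,0,0,0,-0.03],[-0.33,0.86,0,0,0,-0.03],[-0.33,0.86,0,0,0,-0.03],[-0.34,0.86,0,0,0,-0.03],[-0.34,0.85,0,0,0,-0.03],[-0.34,0.85,0,0,0,-0.03],[-0.35,0.85,0,0,0,-0.03],[-0.35,0.85,0,0,0,-0.03]],
  ],
)

```text
time_s: 29.35
position: [0.5312, 0.0471, 0.1463]
tool_rot: [[-0.999, -0.033, -0.003], [-0.033, 0.999, 0.0], [0.003, 0.0, -1.0]]
ft_force: [0.4, -0.5, -0.2]
grip_width: 0.0189
```

Emit:
jog_arm(
  plan=[
    [[-0.35,0.85,0,0,0,-0.03],[-0.36,0.85,0,0,0,-0.03],[-0.36,0.85,0,0,0,-0.03],[-0.36,0.84,0,0,0,-0.03],[-0.37,0.84,0,0,0,-0.03],[-0.37,0.7,0,0,0,-0.03],[0,0,0,0,0,0],[0,0,0,0,0,0]],
  ],
)

```text
time_s: 30.15
position: [0.6089, 0.2466, 0.1456]
tool_rot: [[-0.998, -0.06, -0.004], [-0.06, 0.998, -0.001], [0.004, -0.0, -1.0]]
ft_force: [-0.3, -0.2, -0.6]
grip_width: 0.0184
```

```bash
cat > held.py <<'E'
from h import *
import sys
from slats import find
im,d,ci=grab('wrist',sys.argv[1]+'.png'); W=cloud(d,ci)
s=env.observe(); Rm=np.array(s['tool_rot']); T=(W-np.array(s['position']))@Rm
m=(abs(T[...,2]+.008)<.005)&(abs(T[...,1])<.02)&(T[...,0]>.015)&(T[...,0]<.1)
P=T[m]; print('held',len(P),'end x',P[:,0].max(),'slope',np.linalg.lstsq(np.c_[P[:,:2],np.ones(len(P))],P[:,2],rcond=None)[0])
yy=[ (x,(P[abs(P[:,0]-x)<.004][:,1].min()+P[abs(P[:,0]-x)<.004][:,1].max())/2) for x in (.03,.04,.05,.06)]; print('yaw',np.degrees(np.polyfit(*np.array(yy).T,1)[0]),yy[0][1])
px=im[m].astype(int); r=(px[:,0]>1.9*px[:,1])&(px[:,0]>60); print('red frac at camera end',r.mean())
X=(W[...,:2]-O)@EX; Y=(W[...,:2]-O)@EY; Z=W[...,2]; b=w2b(s['position'])
for lo,hi in((-.12,-.05),(.05,.12)):
    q=(abs(Z-.062)<.003)&(X<hi)&(X>lo)&(abs(Y-b[1])<.06)
    if q.sum()>50: print('rail',np.percentile(X[q],[2,98]))
for o in find(W,im,zr=(.0475,.0585)): bb=w2b(np.r_[o[0],o[7]]); print('placed',np.round(bb,4),'reddir',round((o[1]-2.95)%360,1),round(o[2]))
plan(b2w(*[float(v) for v in sys.argv[2:5]]),float(sys.argv[5]) if len(sys.argv)>5 else 92.95,vmax=20)
E
python3 held.py w16 .0015 .065 .07
```

```text
held 7250 end x 0.06966040720659898 slope [-4.43203323e-03  1.33290128e-05 -6.49814642e-03]
yaw -0.07251364169673981 -0.00022028172413153958
red frac at camera end 0.5572413793103448
rail [-0.08924282 -0.07376904]
rail [0.07781469 0.09187132]
placed [0.0043 0.2019 0.0532] reddir 351.0 152
placed [0.0046 0.1349 0.0544] reddir 179.9 145
t 30.2 pos [0.6089 0.2459 0.146 ] yang 93.4 dz-tilt [-0.0033 -0.0005] F [-0.4 -0.3 -0.7] w 0.0187
[[-0.02,-0.01,0.47,-0.0,-0.01,0.01],[-0.02,-0.01,0.47,-0.0,-0.01,0.01],[-0.02,-0.01,0.47,-0.0,-0.01,0.01],[-0.02,-0.01,0.47,-0.0,-0.01,0.01]]
```

View pics/w16.png

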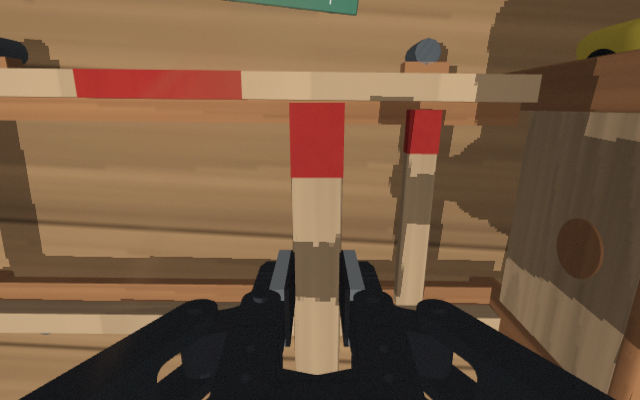

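Emit:
jog_arm(
  plan=[
    [[-0.02,-0.01,0.47,0,0,0.02],[-0.02,-0.01,0.47,0,0,0.01],[-0.02,-0.01,0.47,0,0,0.01],[-0.02,-0.01,0.47,0,0,0],[0,0,0.3,0,0,0],[0,0,0.15,0,0,0],[0,0,0.06,0,0,0],[0,0,0,0,0,0],[0,0,0,0,0,0]],
  ],
)

```text
time_s: 31.1
position: [0.6128, 0.245, 0.0518]
tool_rot: [[-0.999, -0.053, -0.001], [-0.053, 0.999, 0.0], [0.001, 0.0, -1.0]]
ft_force: [1.0, 0.5, 0.1]
grip_width: 0.0182
```

```bash
python3 st.py
```

```text
31.1 bed [0.0025 0.0651 0.0518]
[ 11.5  41.8  69.    0.   69.2 -81.5] F [1.02 0.53 0.14] T [ 0.003 -0.02   0.017]
[[-0.999, -0.053, -0.001], [-0.053, 0.999, 0.0], [0.001, 0.0, -1.0]]
yang 93.06229799893946 w 0.01818898908991121
```

Emit:
jog_arm(
  plan=[
    [[0.01,0,0.08,0,0,0],[0,0,0.03,0,0,0],[0,0,0,0,0,0],[0,0,0,0,0,0]],
  ],
)

```text
time_s: 31.5
position: [0.6122, 0.245, 0.0474]
tool_rot: [[-0.999, -0.054, -0.001], [-0.054, 0.999, 0.0], [0.001, 0.0, -1.0]]
ft_force: [-1.2, -0.4, 5.0]
grip_width: 0.0186
```

Emit:
jog_arm(
  plan=[
    [[0,0,0,0,0,0],[0,0,0,0,0,0],[0,0,0,0,0,0],[0,0,-0.05,0,0,0],[0,0,-0.3,0,0,0],[0,0,-0.7,0,0,0],[0,0,-0.9,0,0,0],[0,0,-0.9,0,0,0],[0,0,0,0,0,0]],
  ],
  grip=-0.05,
)

```text
time_s: 32.4
position: [0.6142, 0.2454, 0.1673]
tool_rot: [[-0.999, -0.054, 0.009], [-0.054, 0.999, 0.002], [-0.009, 0.002, -1.0]]
ft_force: [0.4, -0.2, -0.3]
grip_width: 0.0406
```

```bash
python3 w.py w17; python3 placed.py w17;  python3 - <<'E'
from h import *
plan((.3986,-.3813,.12),90.2,vmax=39)
E
```

```text
32.45 [0.6132 0.2452 0.1642] [[-0.999, -0.054, 0.004], [-0.054, 0.999, 0.001], [-0.004, 0.001, -1.0]] [ 11.5  35.6  61.3   0.   82.8 -81.5]
bed [0.0007 0.0646 0.0512] reddir 180.2 L 140 w 20 nred 1138 [316. 188.]
bed [1.00e-04 1.35e-01 5.11e-02] reddir 179.6 L 139 w 21 nred 1209 [412. 183.]
t 32.45 pos [0.6132 0.2452 0.1642] yang 93.1 dz-tilt [0.0043 0.0013] F [-0.5  0.2  0.3] w 0.0405
[[0.34,-0.85,0.06,0.0,0.0,0.02],[0.34,-0.85,0.06,0.0,0.0,0.02],[0.34,-0.85,0.06,0.0,0.0,0.02],[0.34,-0.86,0.06,0.0,0.0,0.02],[0.33,-0.86,0.06,0.0,0.0,0.02],[0.33,-0.86,0.06,0.0,0.0,0.02],[0.33,-0.86,0.06,0.0,0.0,0.02],[0.33,-0.86,0.06,0.0,0.0,0.02],[0.33,-0.86,0.06,0.0,0.0,0.02],[0.32,-0.86,0.06,0.0,0.0,0.02]]
[[0.32,-0.86,0.06,0.0,0.0,0.02],[0.32,-0.86,0.06,0.0,0.0,0.02],[0.32,-0.86,0.06,0.0,0.0,0.02],[0.31,-0.86,0.06,0.0,0.0,0.02],[0.31,-0.87,0.06,0.0,0.0,0.02],[0.31,-0.87,0.06,0.0,0.0,0.02],[0.31,-0.87,0.06,0.0,0.0,0.02],[0.3,-0.87,0.06,0.0,0.0,0.02]]
```

Emit:
jog_arm(
  plan=[
    [[0.34,-0.85,0.0,0,0,0.02],[0.34,-0.85,0.0,0,0,0.02],[0.34,-0.85,0.0,0,0,0.02],[0.34,-0.86,0.0,0,0,0.02],[0.33,-0.86,0.0,0,0,0.02],[0.33,-0.86,0.06,0,0,0.02],[0.33,-0.86,0.06,0,0,0.02],[0.33,-0.86,0.06,0,0,0.02],[0.33,-0.86,0.06,0,0,0.02],[0.32,-0.86,0.06,0,0,0.02]],
  ],
)

```text
time_s: 33.45
position: [0.4918, -0.1041, 0.1483]
tool_rot: [[-1.0, -0.023, -0.003], [-0.023, 1.0, 0.0], [0.003, 0.001, -1.0]]
ft_force: [0.3, 0.4, 0.2]
grip_width: 0.0409
```

Emit:
jog_arm(
  plan=[
    [[0.32,-0.86,0.06,0,0,0.02],[0.32,-0.86,0.06,0,0,0.02],[0.32,-0.86,0.06,0,0,0.02],[0.31,-0.86,0.06,0,0,0.02],[0.31,-0.87,0.06,0,0,0.02],[0.31,-0.87,0.06,0,0,0.02],[0.31,-0.87,0.06,0,0,0.02],[0.3,-0.87,0.06,0,0,0.02],[0,0,0,0,0,0],[0,0,0,0,0,0]],
  ],
)

```text
time_s: 34.45
position: [0.3959, -0.3808, 0.1292]
tool_rot: [[-1.0, 0.002, -0.003], [0.002, 1.0, 0.002], [0.003, 0.002, -1.0]]
ft_force: [0.3, 0.8, 0.1]
grip_width: 0.0407
```

```bash
python3 w.py w18; python3 slats.py w18;  python3 - <<'E'
from h import *
plan((.3986,-.3813,.025),90.2,vmax=28)
E
```

```text
34.5 [ 0.3963 -0.3802  0.1294] [[-1.0, 0.001, -0.003], [0.001, 1.0, 0.001], [0.003, 0.001, -1.0]] [-5.610e+01  2.720e+01  8.360e+01 -1.000e-01  6.940e+01 -1.461e+02]
c [ 0.3179 -0.4995] red dir -128.5 L 141 w 21 nred 1417 rgb [170. 151.  62.] px [141.  86.] z 0.0106
c [ 0.3986 -0.3815] red dir 179.9 L 140 w 20 nred 1079 rgb [141. 118.  91.] px [315. 193.] z 0.0105
t 34.5 pos [ 0.3963 -0.3802  0.1294] yang 90.0 dz-tilt [-0.0026  0.0014] F [-0.4 -0.4 -0.5] w 0.0404
[[-0.02,-0.01,0.65,0.0,-0.0,-0.01],[-0.02,-0.01,0.65,0.0,-0.0,-0.01],[-0.02,-0.01,0.65,0.0,-0.0,-0.01],[-0.01,-0.01,0.65,0.0,-0.0,-0.01]]
```

View pics/w18.png

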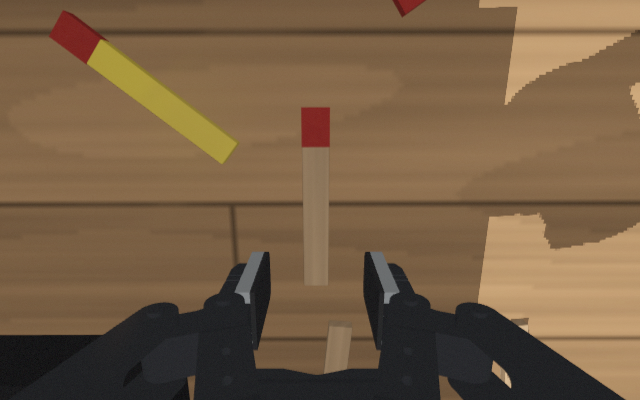

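Emit:
jog_arm(
  plan=[
    [[-0.02,-0.01,0.65,0,0,0],[-0.02,-0.01,0.65,0,0,0],[-0.01,-0.01,0.65,0,0,0],[-0.01,0,0.55,0,0,0],[0,0,0.35,0,0,0],[0,0,0.2,0,0,0],[0,0,0,0,0,0],[0,0,0,0,0,0]],
  ],
)

```text
time_s: 35.3
position: [0.399, -0.382, 0.0084]
tool_rot: [[-1.0, -0.0, -0.001], [-0.0, 1.0, -0.001], [0.001, -0.001, -1.0]]
ft_force: [0.1, 0.2, 0.1]
grip_width: 0.0407
```

```bash
python3 w.py w19; python3 slats.py w19;  python3 - <<'E'
from h import *
plan((.3986,-.3813,.003),90.2,vmax=28)
E
```

```text
35.35 [ 0.399  -0.3822  0.0086] [[-1.0, 0.0, -0.001], [0.0, 1.0, -0.001], [0.001, -0.001, -1.0]] [-5.600e+01  3.690e+01  9.020e+01 -1.000e-01  5.290e+01 -1.459e+02]
c [ 0.3909 -0.3822] red dir 179.9 L 125 w 20 nred 3711 rgb [142. 118.  91.] px [317. 230.] z 0.0104
t 35.35 pos [ 0.399  -0.3822  0.0086] yang 90.0 dz-tilt [-0.0012 -0.0011] F [-0.3  0.3 -0.4] w 0.0404
[[0.01,0.02,0.14,-0.01,-0.01,-0.02]]
```

Emit:
jog_arm(
  plan=[
    [[0.01,0,0.12,0,0,0],[0,0,0,0,0,0],[0,0,0,0,0,0]],
  ],
)

```text
time_s: 35.65
position: [0.3981, -0.3823, 0.0031]
tool_rot: [[-1.0, 0.001, -0.002], [0.001, 1.0, -0.0], [0.002, -0.0, -1.0]]
ft_force: [1.1, 0.2, 0.3]
grip_width: 0.0407
```

Emit:
jog_arm(
  plan=[
    [[0,0,0.0,0,0,0],[0,0,0,0,0,0],[0,0,0,0,0,0],[0,0,0,0,0,0],[0,0,-0.2,0,0,0],[0,0,-0.7,0,0,0],[0,0,-0.9,0,0,0],[0,0,-0.9,0,0,0],[0,0,-0.9,0,0,0],[0,0,0,0,0,0]],
  ],
  grip=-0.8,
)

```text
time_s: 36.65
position: [0.3995, -0.3837, 0.152]
tool_rot: [[-1.0, 0.0, 0.003], [0.0, 1.0, -0.007], [-0.003, -0.007, -1.0]]
ft_force: [0.1, -0.1, 0.0]
grip_width: 0.0185
```

```bash
python3 - <<'E'
from h import *
plan(b2w(.0015,-.005,.15),92.95,vmax=39)
E
```

```text
t 36.65 pos [ 0.3995 -0.3837  0.152 ] yang 90.0 dz-tilt [ 0.0031 -0.0074] F [ 0.1 -0.1  0. ] w 0.0185
[[-0.34,0.87,-0.0,-0.0,0.0,-0.02],[-0.34,0.87,-0.0,-0.0,0.0,-0.02],[-0.34,0.87,-0.0,-0.0,0.0,-0.02],[-0.35,0.87,-0.0,-0.0,0.0,-0.02],[-0.35,0.87,-0.0,-0.0,0.0,-0.02],[-0.35,0.87,-0.0,-0.0,0.0,-0.02],[-0.35,0.87,-0.0,-0.0,0.0,-0.02],[-0.36,0.87,0.0,-0.0,0.0,-0.02],[-0.36,0.86,0.0,-0.0,0.0,-0.02],[-0.36,0.86,0.0,-0.0,0.0,-0.02]]
[[-0.37,0.86,0.0,-0.0,0.0,-0.02],[-0.37,0.86,0.0,-0.0,0.0,-0.02],[-0.37,0.86,0.0,-0.0,0.0,-0.02],[-0.37,0.86,0.0,-0.0,0.0,-0.02],[-0.38,0.86,0.0,-0.0,0.0,-0.02],[-0.38,0.86,0.0,-0.0,0.0,-0.02]]
```

Emit:
jog_arm(
  plan=[
    [[-0.34,0.87,0,0,0,-0.02],[-0.34,0.87,0,0,0,-0.02],[-0.34,0.87,0,0,0,-0.02],[-0.35,0.87,0,0,0,-0.02],[-0.35,0.87,0,0,0,-0.02],[-0.35,0.87,0,0,0,-0.02],[-0.35,0.87,0,0,0,-0.02],[-0.36,0.87,0,0,0,-0.02],[-0.36,0.86,0,0,0,-0.02],[-0.36,0.86,0,0,0,-0.02]],
  ],
)

```text
time_s: 37.65
position: [0.5339, -0.0316, 0.1463]
tool_rot: [[-1.0, -0.03, -0.003], [-0.03, 1.0, 0.0], [0.003, 0.0, -1.0]]
ft_force: [0.5, -0.7, -1.3]
grip_width: 0.0185
```

Emit:
jog_arm(
  plan=[
    [[-0.37,0.86,0,0,0,-0.02],[-0.37,0.86,0,0,0,-0.02],[-0.37,0.86,0,0,0,-0.02],[-0.37,0.86,0,0,0,-0.02],[-0.38,0.86,0,0,0,-0.02],[-0.38,0.86,0,0,0,-0.02],[0,0,0,0,0,0],[0,0,0,0,0,0]],
  ],
)

```text
time_s: 38.45
position: [0.6154, 0.1769, 0.1456]
tool_rot: [[-0.999, -0.049, -0.004], [-0.049, 0.999, -0.0], [0.004, -0.0, -1.0]]
ft_force: [0.4, -0.4, -0.3]
grip_width: 0.0186
```

```bash
python3 held.py w20 .0015 -.005 .052
```

```text
held 7324 end x 0.07002681981718926 slope [-0.00421831  0.00271834 -0.00663288]
yaw -0.2146469265074618 -0.0001529193633558407
red frac at camera end 0.5514746040415074
rail [-0.08954871 -0.07367074]
placed [0.0051 0.0641 0.0543] reddir 180.1 145
placed [0.0021 0.1344 0.0542] reddir 179.6 140
t 38.5 pos [0.6154 0.1761 0.1459] yang 92.7 dz-tilt [-0.0033 -0.0004] F [-0.1 -0.1  0.3] w 0.0186
[[-0.0,-0.01,0.47,-0.0,-0.0,-0.01],[-0.0,-0.01,0.47,-0.0,-0.0,-0.01],[-0.0,-0.01,0.47,-0.0,-0.0,-0.01],[-0.0,-0.01,0.47,-0.0,-0.0,-0.01],[0.0,-0.01,0.47,-0.0,-0.0,-0.01]]
```

Emit:
jog_arm(
  plan=[
    [[0,-0.01,0.47,0,0,-0.01],[0,-0.01,0.47,0,0,-0.01],[0,-0.01,0.47,0,0,-0.01],[0,0,0.47,0,0,0],[0,0,0.3,0,0,0],[0,0,0.15,0,0,0],[0,0,0.09,0,0,0],[0,0,0.06,0,0,0],[0,0,0,0,0,0],[0,0,0,0,0,0]],
  ],
)

```text
time_s: 39.5
position: [0.6159, 0.1752, 0.0479]
tool_rot: [[-0.999, -0.052, -0.001], [-0.052, 0.999, 0.0], [0.001, 0.0, -1.0]]
ft_force: [-0.7, 0.8, 0.4]
grip_width: 0.019
```

```bash
python3 st.py
```

```text
39.5 bed [ 0.0021 -0.0047  0.0479]
[  5.3  40.4  72.9   0.   66.7 -87.7] F [-0.71  0.75  0.44] T [-0.003  0.056 -0.013]
[[-0.999, -0.052, -0.001], [-0.052, 0.999, 0.0], [0.001, 0.0, -1.0]]
yang 92.98187090873583 w 0.018980888367844128
```

Emit:
jog_arm(
  plan=[
    [[0,0,0.015,0,0,0],[0,0,0,0,0,0],[0,0,0,0,0,0],[0,0,-0.05,0,0,0],[0,0,-0.3,0,0,0],[0,0,-0.7,0,0,0],[0,0,-0.9,0,0,0],[0,0,-0.9,0,0,0],[0,0,0,0,0,0]],
  ],
  grip=-0.05,
)

```text
time_s: 40.4
position: [0.6179, 0.1754, 0.1673]
tool_rot: [[-0.999, -0.052, 0.009], [-0.052, 0.999, 0.001], [-0.009, 0.001, -1.0]]
ft_force: [-0.0, 0.3, 0.4]
grip_width: 0.0409
```

```bash
python3 w.py w21; python3 placed.py w21;  python3 - <<'E'
from h import *
plan((.5763,-.202,.15),98.2,vmax=39)
E
```

```text
40.45 [0.6169 0.1753 0.1642] [[-0.999, -0.052, 0.004], [-0.052, 0.999, 0.001], [-0.004, 0.0, -1.0]] [  5.3  33.7  65.    0.   81.  -87.7]
bed [ 0.0008 -0.0052  0.0511] reddir 179.9 L 140 w 20 nred 1132 [316. 188.]
bed [0.0006 0.0646 0.0511] reddir 180.1 L 140 w 21 nred 1220 [411. 183.]
bed [0.0002 0.1354 0.0509] reddir 180.0 L 139 w 22 nred 1247 [506. 187.]
t 40.45 pos [0.6169 0.1753 0.1642] yang 93.0 dz-tilt [0.0042 0.0006] F [-0.4  0.6 -0.7] w 0.0407
[[0.15,-0.94,0.03,0.0,0.0,-0.06],[0.16,-0.94,0.03,0.0,0.0,-0.06],[0.17,-0.93,0.03,0.0,0.0,-0.06],[0.18,-0.93,0.03,0.0,0.0,-0.06],[0.18,-0.93,0.03,0.0,0.0,-0.06],[0.19,-0.93,0.04,0.0,0.0,-0.06],[0.2,-0.93,0.04,0.0,0.0,-0.06],[0.21,-0.93,0.04,0.0,0.0,-0.06],[0.22,-0.92,0.04,0.0,0.0,-0.06],[0.23,-0.92,0.04,0.0,0.0,-0.06]]
```

Emit:
jog_arm(
  plan=[
    [[0.15,-0.94,0.0,0,0,-0.06],[0.16,-0.94,0.0,0,0,-0.06],[0.17,-0.93,0.0,0,0,-0.06],[0.18,-0.93,0.03,0,0,-0.06],[0.18,-0.93,0.03,0,0,-0.06],[0.19,-0.93,0.04,0,0,-0.06],[0.2,-0.93,0.04,0,0,-0.06],[0.21,-0.93,0.04,0,0,-0.06],[0.22,-0.92,0.04,0,0,-0.06],[0.23,-0.92,0.04,0,0,-0.06]],
  ],
)

```text
time_s: 41.45
position: [0.5741, -0.2037, 0.1496]
tool_rot: [[-0.99, -0.142, -0.003], [-0.142, 0.99, 0.001], [0.003, 0.001, -1.0]]
ft_force: [-0.1, 0.3, -0.5]
grip_width: 0.0406
```

Emit:
jog_arm(
  plan=[
    [[0,0,0,0,0,0],[0,0,0,0,0,0]],
  ],
)

```text
time_s: 41.65
position: [0.5744, -0.2026, 0.1496]
tool_rot: [[-0.99, -0.14, -0.003], [-0.14, 0.99, 0.001], [0.003, 0.002, -1.0]]
ft_force: [0.2, 0.9, -0.1]
grip_width: 0.0405
```

```bash
python3 w.py w22; python3 slats.py w22;  python3 - <<'E'
from h import *
plan((.5763,-.202,.05),98.2,vmax=39)
E
```

```text
41.7 [ 0.5746 -0.2018  0.1499] [[-0.99, -0.141, -0.003], [-0.141, 0.99, 0.001], [0.003, 0.001, -1.0]] [ -30.5   31.5   71.8   -0.    76.9 -128.6]
c [ 0.5775 -0.3663] red dir -5.0 L 141 w 22 nred 849 rgb [123. 101.  76.] px [114. 162.] z 0.0106
c [ 0.5767 -0.2017] red dir 8.1 L 140 w 20 nred 631 rgb [199. 171. 135.] px [317. 188.] z 0.0105
t 41.7 pos [ 0.5746 -0.2018  0.1499] yang 98.1 dz-tilt [-0.0031  0.0009] F [ 0.1 -0.3 -0.1] w 0.0406
[[-0.02,-0.0,0.83,0.0,-0.01,-0.0],[-0.02,-0.0,0.83,0.0,-0.01,-0.0],[-0.01,-0.0,0.83,0.0,-0.01,-0.0]]
```

View pics/w22.png

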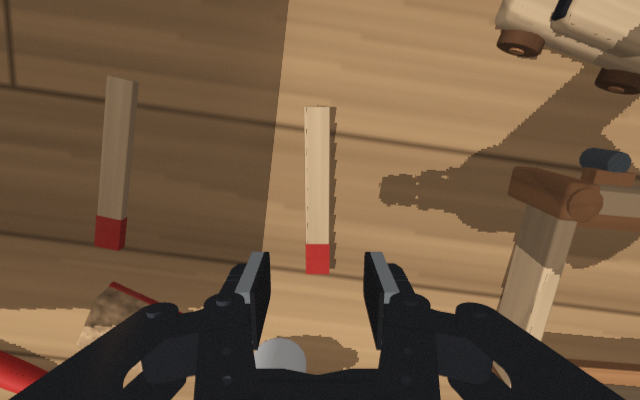

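Emit:
jog_arm(
  plan=[
    [[-0.02,0,0.8,0,0,0],[-0.02,0,0.8,0,0,0],[-0.01,0,0.8,0,0,0],[0,0,0.5,0,0,0],[0,0,0.35,0,0,0],[0,0,0.2,0,0,0],[0,0,0.1,0,0,0],[0,0,0.05,0,0,0],[0,0,0,0,0,0],[0,0,0,0,0,0]],
  ],
)

```text
time_s: 42.7
position: [0.5769, -0.2023, 0.0072]
tool_rot: [[-0.99, -0.141, -0.001], [-0.141, 0.99, -0.001], [0.001, -0.001, -1.0]]
ft_force: [-0.2, 0.3, 0.5]
grip_width: 0.0406
```

```bash
python3 w.py w23; python3 slats.py w23;  python3 - <<'E'
from h import *
plan((.5763,-.202,.003),98.2,vmax=39)
E
```

```text
42.75 [ 0.5769 -0.2023  0.0071] [[-0.99, -0.141, -0.001], [-0.141, 0.99, -0.001], [0.001, -0.0, -1.0]] [-3.040e+01  4.120e+01  8.010e+01 -1.000e-01  5.880e+01 -1.285e+02]
c [ 0.5678 -0.2035] red dir 8.2 L 124 w 20 nred 827 rgb [201. 172. 136.] px [317. 231.] z 0.0101
t 42.75 pos [ 0.5769 -0.2023  0.0071] yang 98.1 dz-tilt [-0.0009 -0.0006] F [-1.2  0.1  0.5] w 0.0408
[[0.01,0.01,0.1,-0.0,-0.01,-0.01]]
```

Emit:
jog_arm(
  plan=[
    [[0.01,0,0.09,0,0,0],[0,0,0,0,0,0],[0,0,0,0,0,0]],
  ],
)

```text
time_s: 43.05
position: [0.5761, -0.2022, 0.0028]
tool_rot: [[-0.99, -0.141, -0.002], [-0.141, 0.99, 0.0], [0.002, 0.0, -1.0]]
ft_force: [-1.3, -0.9, 0.3]
grip_width: 0.0405
```

Emit:
jog_arm(
  plan=[
    [[0,0,0.0,0,0,0],[0,0,0,0,0,0],[0,0,0,0,0,0],[0,0,0,0,0,0],[0,0,-0.2,0,0,0],[0,0,-0.7,0,0,0],[0,0,-0.9,0,0,0],[0,0,-0.9,0,0,0],[0,0,-0.9,0,0,0],[0,0,-0.5,0,0,0]],
  ],
  grip=-0.8,
)

```text
time_s: 44.05
position: [0.577, -0.2024, 0.1705]
tool_rot: [[-0.99, -0.142, 0.002], [-0.142, 0.99, -0.002], [-0.001, -0.002, -1.0]]
ft_force: [-0.7, -0.2, -0.2]
grip_width: 0.0184
```

```bash
python3 - <<'E'
from h import *
import scipy
s=env.observe()
# split: force the negative direction (-185) : via two halves
plan(b2w(.0,-.20,.17),6,vmax=39)
E
```

```text
t 44.05 pos [ 0.577  -0.2024  0.1705] yang 98.1 dz-tilt [ 0.0017 -0.0022] F [-0.7 -0.2 -0.2] w 0.0184
[[-0.15,0.36,0.0,-0.0,0.0,0.89],[-0.1,0.38,0.0,-0.0,0.0,0.89],[-0.05,0.39,0.0,-0.0,0.0,0.89],[0.0,0.39,0.0,-0.0,0.0,0.89],[0.06,0.39,0.0,-0.0,0.0,0.89],[0.11,0.38,0.0,-0.0,0.0,0.89],[0.16,0.36,0.0,-0.0,0.0,0.89],[0.2,0.34,0.0,-0.0,0.0,0.89],[0.25,0.31,0.0,-0.0,0.0,0.89],[0.28,0.27,0.0,-0.0,0.0,0.89]]
[[0.32,0.23,0.0,-0.0,0.0,0.89],[0.35,0.18,0.0,-0.0,0.0,0.89]]
```

Emit:
jog_arm(
  plan=[
    [[-0.15,0.36,0,0,0,0.89],[-0.1,0.38,0,0,0,0.89],[-0.05,0.39,0,0,0,0.89],[0,0.39,0,0,0,0.89],[0.06,0.39,0,0,0,0.89],[0.11,0.38,0,0,0,0.89],[0.16,0.36,0,0,0,0.89],[0.2,0.34,0,0,0,0.89],[0.25,0.31,0,0,0,0.89],[0.28,0.27,0,0,0,0.89]],
  ],
)

```text
time_s: 45.05
position: [0.6154, -0.049, 0.1671]
tool_rot: [[-0.364, 0.931, -0.002], [0.931, 0.364, 0.0], [0.001, -0.002, -1.0]]
ft_force: [0.4, 0.7, -0.7]
grip_width: 0.0186
```

Emit:
jog_arm(
  plan=[
    [[0.32,0.23,0,0,0,0.89],[0.35,0.18,0,0,0,0.89],[0,0,0,0,0,0]],
  ],
)

```text
time_s: 45.35
position: [0.6229, -0.0176, 0.167]
tool_rot: [[-0.111, 0.994, -0.002], [0.994, 0.111, 0.0], [0.0, -0.002, -1.0]]
ft_force: [0.6, -1.0, -0.2]
grip_width: 0.0182
```

```bash
python3 - <<'E'
from h import *
plan(b2w(.0015,-.072,.16),-87.05,vmax=39)
E
```

```text
t 45.35 pos [ 0.6229 -0.0176  0.167 ] yang 6.4 dz-tilt [-0.0019  0.0003] F [ 0.6 -1.  -0.2] w 0.0182
[[0.26,0.02,0.01,-0.0,0.0,0.91],[0.26,-0.01,0.01,-0.0,0.0,0.91],[0.26,-0.05,0.01,-0.0,0.0,0.91],[0.25,-0.08,0.01,-0.0,0.0,0.91],[0.23,-0.12,0.01,-0.0,0.0,0.91],[0.22,-0.15,0.01,-0.0,0.0,0.91],[0.19,-0.18,0.01,-0.0,0.0,0.91],[0.17,-0.2,0.01,-0.0,0.0,0.91],[0.14,-0.22,0.01,-0.0,0.0,0.91],[0.11,-0.24,0.01,-0.0,0.0,0.91]]
[[0.08,-0.25,0.01,-0.0,0.0,0.91],[0.04,-0.26,0.01,-0.0,0.0,0.91]]
```

Emit:
jog_arm(
  plan=[
    [[0.26,0.02,0.01,0,0,0.91],[0.26,-0.01,0.01,0,0,0.91],[0.26,-0.05,0.01,0,0,0.91],[0.25,-0.08,0.01,0,0,0.91],[0.23,-0.12,0.01,0,0,0.91],[0.22,-0.15,0.01,0,0,0.91],[0.19,-0.18,0.01,0,0,0.91],[0.17,-0.2,0.01,0,0,0.91],[0.14,-0.22,0.01,0,0,0.91],[0.11,-0.24,0.01,0,0,0.91]],
  ],
)

```text
time_s: 46.35
position: [0.6199, 0.0852, 0.163]
tool_rot: [[0.951, 0.309, -0.002], [0.309, -0.951, -0.0], [-0.002, -0.0, -1.0]]
ft_force: [0.5, 0.3, -0.8]
grip_width: 0.0187
```

Emit:
jog_arm(
  plan=[
    [[0.08,-0.25,0.01,0,0,0.91],[0.04,-0.26,0.01,0,0,0.91],[0,0,0,0,0,0],[0,0,0,0,0,0]],
  ],
)

```text
time_s: 46.75
position: [0.6196, 0.106, 0.1621]
tool_rot: [[0.999, 0.049, -0.002], [0.049, -0.999, -0.0], [-0.002, 0.0, -1.0]]
ft_force: [0.2, 1.0, 0.1]
grip_width: 0.0185
```

```bash
python3 held.py w24 .0015 -.075 .07 -87.05
```

```text
held 7366 end x 0.0711423680202231 slope [ 0.00187962 -0.00100919 -0.007032  ]
yaw -0.04830571549795822 8.617454511443932e-05
red frac at camera end 0.0
rail [0.07613654 0.09140304]
placed [0.0019 0.0645 0.0539] reddir 179.8 141
placed [ 0.0016 -0.005   0.054 ] reddir 180.0 141
placed [0.0018 0.1351 0.0538] reddir 179.4 140
t 46.8 pos [0.6197 0.1059 0.1621] yang -87.2 dz-tilt [-0.0019 -0.0003] F [-0.2 -0.4 -0.2] w 0.0185
[[-0.0,0.0,0.46,0.0,0.0,-0.0],[-0.0,0.0,0.46,0.0,0.0,-0.0],[-0.0,0.0,0.46,0.0,0.0,-0.0],[-0.0,0.0,0.46,0.0,0.0,-0.0],[-0.0,0.0,0.46,0.0,0.0,-0.0]]
```

View pics/w24.png

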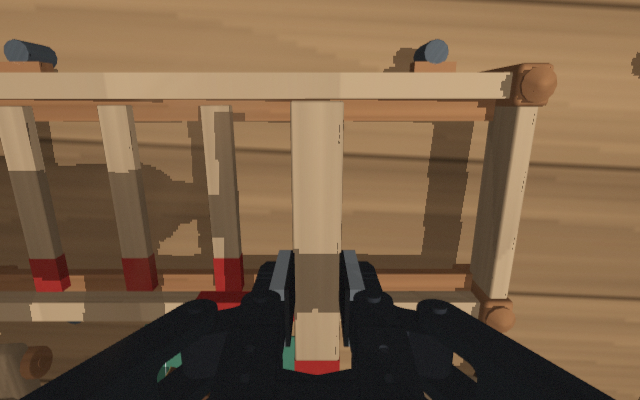

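Emit:
jog_arm(
  plan=[
    [[-0.02,0,0.6,0,0,-0.01],[-0.01,0,0.6,0,0,0],[0,0,0.6,0,0,0],[0,0,0.45,0,0,0],[0,0,0.3,0,0,0],[0,0,0.15,0,0,0],[0,0,0.1,0,0,0],[0,0,0,0,0,0],[0,0,0,0,0,0]],
  ],
)

```text
time_s: 47.7
position: [0.6186, 0.1066, 0.0507]
tool_rot: [[0.999, 0.045, -0.001], [0.045, -0.999, -0.0], [-0.001, 0.0, -1.0]]
ft_force: [-0.2, 0.6, 0.7]
grip_width: 0.018
```

```bash
python3 st.py
```

```text
47.7 bed [ 0.0012 -0.0733  0.0507]
[-1.  39.2 75.1 -0.  65.8 86.4] F [-0.21  0.6   0.73] T [ 0.022 -0.037 -0.014]
[[0.999, 0.045, -0.001], [0.045, -0.999, -0.0], [-0.001, 0.0, -1.0]]
yang 272.6046716718513 w 0.018012505743076525
```

Emit:
jog_arm(
  plan=[
    [[-0.01,0,0.07,0,0,-0.04],[0,0,0.02,0,0,0],[0,0,0,0,0,0]],
  ],
)

```text
time_s: 48.0
position: [0.618, 0.1067, 0.0471]
tool_rot: [[0.999, 0.051, -0.001], [0.051, -0.999, -0.0], [-0.001, 0.0, -1.0]]
ft_force: [-1.7, 0.3, 4.3]
grip_width: 0.0183
```

Emit:
jog_arm(
  plan=[
    [[0,0,0,0,0,0],[0,0,0,0,0,0],[0,0,0,0,0,0],[0,0,-0.05,0,0,0],[0,0,-0.3,0,0,0],[0,0,-0.7,0,0,0],[0,0,-0.9,0,0,0],[0,0,-0.9,0,0,0],[0,0,0,0,0,0]],
  ],
  grip=-0.05,
)

```text
time_s: 48.9
position: [0.6201, 0.1067, 0.1667]
tool_rot: [[0.999, 0.051, 0.009], [0.051, -0.999, -0.0], [0.009, 0.001, -1.0]]
ft_force: [0.5, 0.5, -0.3]
grip_width: 0.0409
```

```bash
python3 w.py w25; python3 placed.py w25;  python3 - <<'E'
from h import *
plan((.5775,-.3665,.16),-95.1,vmax=39)
E
```

```text
48.95 [0.619  0.1067 0.1637] [[0.999, 0.051, 0.004], [0.051, -0.999, -0.0], [0.004, 0.0, -1.0]] [-1.  32.5 67.5 -0.  79.8 86.1]
bed [-0.0001  0.0649  0.051 ] reddir 180.2 L 141 w 21 nred 889 [130. 197.]
bed [-1.000e-04  1.353e-01  5.090e-02] reddir 179.9 L 140 w 22 nred 934 [ 35. 198.]
bed [ 0.0003 -0.0049  0.051 ] reddir 179.9 L 139 w 21 nred 443 [223. 190.]
bed [-0.0003 -0.0734  0.0511] reddir 180.0 L 140 w 20 nred 832 [316. 197.]
t 48.95 pos [0.619  0.1067 0.1637] yang -87.1 dz-tilt [ 0.0041 -0.0001] F [-0.9  0.1 -0.5] w 0.0406
[[-0.13,0.9,0.01,0.0,-0.0,0.07],[-0.12,0.91,0.01,0.0,-0.0,0.07],[-0.11,0.91,0.01,0.0,-0.0,0.07],[-0.1,0.91,0.01,0.0,-0.0,0.07],[-0.09,0.91,0.01,0.0,-0.0,0.07],[-0.08,0.91,0.01,0.0,-0.0,0.07],[-0.07,0.91,0.01,0.0,-0.0,0.07],[-0.06,0.91,0.01,0.0,-0.0,0.07],[-0.05,0.91,0.01,0.0,-0.0,0.07],[-0.04,0.91,0.01,0.0,-0.0,0.07]]
[[-0.03,0.91,0.01,0.0,-0.0,0.07],[-0.02,0.91,0.01,0.0,-0.0,0.07],[-0.01,0.91,0.01,0.0,-0.0,0.07]]
```

Emit:
jog_arm(
  plan=[
    [[-0.13,0.9,0.0,0,0,0.07],[-0.12,0.91,0.0,0,0,0.07],[-0.11,0.91,0.0,0,0,0.07],[-0.1,0.91,0.0,0,0,0.07],[-0.09,0.91,0.0,0,0,0.07],[-0.08,0.91,0.0,0,0,0.07],[-0.07,0.91,0.0,0,0,0.07],[-0.06,0.91,0.0,0,0,0.07],[-0.05,0.91,0.0,0,0,0.07],[-0.04,0.91,0.0,0,0,0.07]],
  ],
)

```text
time_s: 49.95
position: [0.5847, -0.2585, 0.1596]
tool_rot: [[0.999, -0.055, -0.003], [-0.055, -0.999, 0.001], [-0.004, -0.001, -1.0]]
ft_force: [0.5, 0.7, -0.1]
grip_width: 0.0405
```

Emit:
jog_arm(
  plan=[
    [[-0.03,0.91,0.01,0,0,0.07],[-0.02,0.91,0.01,0,0,0.07],[-0.01,0.85,0.01,0,0,0.07],[0,0,0,0,0,0],[0,0,0,0,0,0]],
  ],
)

```text
time_s: 50.45
position: [0.5756, -0.3637, 0.1581]
tool_rot: [[0.996, -0.086, -0.003], [-0.086, -0.996, 0.002], [-0.004, -0.001, -1.0]]
ft_force: [0.2, 0.4, -1.0]
grip_width: 0.0405
```

```bash
python3 w.py w26; python3 slats.py w26;  python3 - <<'E'
from h import *
plan((.5775,-.3665,.01),-95.1,vmax=39)
E
```

```text
50.5 [ 0.576  -0.3629  0.1585] [[0.996, -0.085, -0.003], [-0.085, -0.996, 0.001], [-0.003, -0.001, -1.0]] [-42.1  38.2  57.3  -0.1  84.7  52.8]
c [ 0.5769 -0.3666] red dir -5.2 L 139 w 20 nred 874 rgb [166. 141. 110.] px [321. 181.] z 0.0106
t 50.5 pos [ 0.576  -0.3629  0.1585] yang -94.9 dz-tilt [-0.0031  0.0014] F [-0.9  0.6  0.7] w 0.041
[[0.01,0.02,0.93,-0.0,0.01,0.01],[0.01,0.02,0.93,-0.0,0.01,0.01],[0.01,0.02,0.93,-0.0,0.01,0.01],[0.01,0.02,0.93,-0.0,0.01,0.01]]
```

View pics/w26.png

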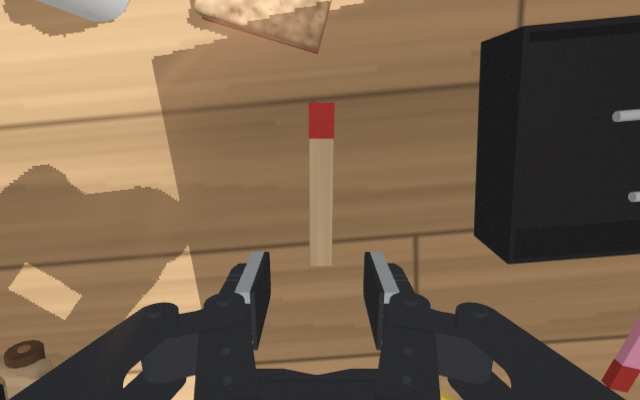

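Emit:
jog_arm(
  plan=[
    [[0.01,0.04,0.85,0,0,0.01],[0.01,0.04,0.85,0,0,0.01],[0.01,0,0.85,0,0,0],[0,0,0.55,0,0,0],[0,0,0.35,0,0,0],[0,0,0.2,0,0,0],[0,0,0.1,0,0,0],[0,0,0.05,0,0,0],[0,0,0,0,0,0],[0,0,0,0,0,0]],
  ],
)

```text
time_s: 51.5
position: [0.5771, -0.3672, 0.0081]
tool_rot: [[0.996, -0.088, -0.001], [-0.088, -0.996, -0.001], [-0.001, 0.001, -1.0]]
ft_force: [0.3, 0.4, -0.1]
grip_width: 0.0405
```

```bash
python3 w.py w27; python3 slats.py w27;  python3 - <<'E'
from h import *
plan((.5769,-.3666,.003),-95.1,vmax=39)
E
```

```text
51.55 [ 0.577  -0.3672  0.008 ] [[0.996, -0.088, -0.001], [-0.088, -0.996, -0.001], [-0.001, 0.001, -1.0]] [-42.3  46.8  66.3  -0.1  66.9  52.8]
c [ 0.5847 -0.368 ] red dir -5.1 L 123 w 21 nred 3701 rgb [162. 137. 107.] px [317. 234.] z 0.0101
t 51.55 pos [ 0.577  -0.3672  0.008 ] yang -95.1 dz-tilt [-0.001  -0.0009] F [0.4 0.8 0.5] w 0.0406
[[-0.0,-0.02,0.13,0.01,0.01,0.0]]
```

Emit:
jog_arm(
  plan=[
    [[0,0,0.11,0,0,0],[0,0,0,0,0,0],[0,0,0,0,0,0]],
  ],
)

```text
time_s: 51.85
position: [0.5767, -0.3669, 0.0027]
tool_rot: [[0.996, -0.088, -0.002], [-0.088, -0.996, 0.0], [-0.002, 0.0, -1.0]]
ft_force: [-0.3, 0.5, 0.1]
grip_width: 0.0408
```

Emit:
jog_arm(
  plan=[
    [[0,0,0.0,0,0,0],[0,0,0,0,0,0],[0,0,0,0,0,0],[0,0,0,0,0,0],[0,0,-0.2,0,0,0],[0,0,-0.7,0,0,0],[0,0,-0.9,0,0,0],[0,0,-0.9,0,0,0],[0,0,-0.9,0,0,0],[0,0,-0.5,0,0,0]],
  ],
  grip=-0.8,
)

```text
time_s: 52.85
position: [0.5776, -0.3673, 0.1709]
tool_rot: [[0.996, -0.088, 0.001], [-0.088, -0.996, -0.003], [0.002, 0.003, -1.0]]
ft_force: [0.4, -0.3, -0.3]
grip_width: 0.0185
```

```bash
python3 - <<'E'
from h import *
s=env.observe()
plan((.60,-.20,.17),0,n=11)
E
```

```text
t 52.85 pos [ 0.5776 -0.3673  0.1709] yang -95.1 dz-tilt [ 0.0015 -0.0031] F [ 0.4 -0.3 -0.3] w 0.0185
[[0.02,-0.38,0.0,0.0,0.0,-1.01],[0.07,-0.38,0.0,0.0,0.0,-1.01],[0.13,-0.36,0.0,0.0,0.0,-1.01],[0.18,-0.34,0.0,0.0,0.0,-1.01],[0.23,-0.31,0.0,0.0,0.0,-1.01],[0.28,-0.27,0.0,0.0,0.0,-1.01],[0.31,-0.22,0.0,0.0,0.0,-1.01],[0.34,-0.17,0.0,0.0,0.0,-1.01],[0.36,-0.12,0.0,0.0,0.0,-1.01],[0.38,-0.06,0.0,0.0,0.0,-1.01]]
[[0.38,-0.01,0.0,0.0,0.0,-1.01]]
```

Emit:
jog_arm(
  plan=[
    [[0.02,-0.38,0,0,0,-0.95],[0.07,-0.38,0,0,0,-0.95],[0.12,-0.36,0,0,0,-0.95],[0.17,-0.34,0,0,0,-0.95],[0.22,-0.31,0,0,0,-0.95],[0.26,-0.27,0,0,0,-0.95],[0.3,-0.23,0,0,0,-0.95],[0.33,-0.18,0,0,0,-0.95],[0.35,-0.14,0,0,0,-0.95],[0.37,-0.1,0,0,0,-0.95]],
  ],
)

```text
time_s: 53.85
position: [0.5976, -0.2159, 0.1672]
tool_rot: [[0.226, 0.974, -0.002], [0.974, -0.226, -0.0], [-0.0, -0.002, -1.0]]
ft_force: [0.2, -1.2, -1.1]
grip_width: 0.0183
```

```bash
python3 - <<'E'
from h import *
plan(b2w(.0015,-.142,.16),92.95,vmax=39,n=13)
E
```

```text
t 53.85 pos [ 0.5976 -0.2159  0.1672] yang -13.1 dz-tilt [-0.0019 -0.    ] F [ 0.2 -1.2 -1.1] w 0.0183
[[0.49,-0.06,0.01,-0.0,-0.0,-0.95],[0.49,0.01,0.01,-0.0,-0.0,-0.95],[0.48,0.08,0.01,-0.0,-0.0,-0.95],[0.47,0.14,0.01,-0.0,-0.0,-0.95],[0.44,0.21,0.01,-0.0,-0.0,-0.95],[0.41,0.27,0.01,-0.0,-0.0,-0.95],[0.37,0.32,0.01,-0.0,-0.0,-0.95],[0.32,0.37,0.01,-0.0,-0.0,-0.95],[0.26,0.41,0.01,-0.0,-0.0,-0.95],[0.2,0.45,0.01,-0.0,-0.0,-0.95]]
[[0.13,0.47,0.01,-0.0,-0.0,-0.95],[0.07,0.49,0.01,-0.0,-0.0,-0.95],[-0.0,0.49,0.01,-0.0,-0.0,-0.95]]
```

Emit:
jog_arm(
  plan=[
    [[0.49,-0.06,0.01,0,0,-0.95],[0.49,0.01,0.01,0,0,-0.95],[0.48,0.08,0.01,0,0,-0.95],[0.47,0.14,0.01,0,0,-0.95],[0.44,0.21,0.01,0,0,-0.95],[0.41,0.27,0.01,0,0,-0.95],[0.37,0.32,0.01,0,0,-0.95],[0.32,0.37,0.01,0,0,-0.95],[0.26,0.41,0.01,0,0,-0.95],[0.2,0.45,0.01,0,0,-0.95]],
  ],
)

```text
time_s: 54.85
position: [0.6179, -0.021, 0.1632]
tool_rot: [[-0.931, 0.366, -0.002], [0.366, 0.931, -0.0], [0.002, -0.001, -1.0]]
ft_force: [0.0, 0.3, -0.6]
grip_width: 0.0186
```

Emit:
jog_arm(
  plan=[
    [[0.13,0.47,0.01,0,0,-0.9],[0.07,0.49,0.01,0,0,-0.9],[0,0.4,0.01,0,0,-0.9],[0,0,0,0,0,0],[0,0,0,0,0,0]],
  ],
)

```text
time_s: 55.35
position: [0.6239, 0.033, 0.1618]
tool_rot: [[-1.0, -0.022, -0.002], [-0.022, 1.0, -0.0], [0.002, -0.0, -1.0]]
ft_force: [0.1, 0.3, -0.2]
grip_width: 0.0183
```

```bash
python3 held.py w28 .0015 -.142 .07
```

```text
held 7210 end x 0.06893973001620296 slope [-0.0083436   0.00037264 -0.00694189]
yaw 0.12873591061706327 -0.0001893372424010475
red frac at camera end 0.5617198335644937
rail [-0.08964913 -0.06389861]
rail [0.05099161 0.08391991]
placed [ 0.0022 -0.0057  0.0539] reddir 179.8 140
t 55.4 pos [0.6239 0.0326 0.1617] yang 91.3 dz-tilt [-0.0019 -0.0003] F [-0.5  0.  -0.3] w 0.0187
[[0.01,0.03,0.46,-0.0,-0.0,-0.04],[0.01,0.03,0.46,-0.0,-0.0,-0.04],[0.01,0.03,0.46,-0.0,-0.0,-0.04],[0.01,0.03,0.46,-0.0,-0.0,-0.04],[0.01,0.03,0.46,-0.0,-0.0,-0.04]]
```

View pics/w28.png

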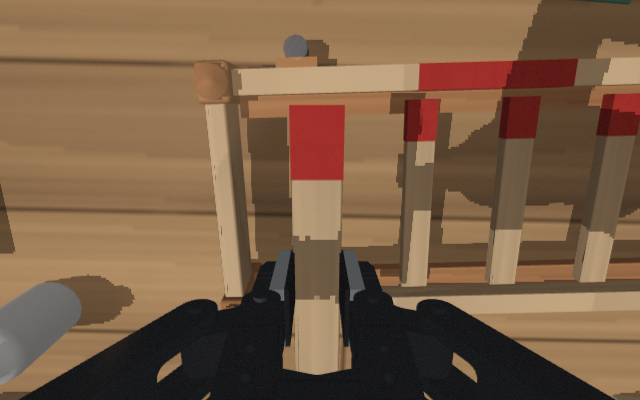

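Emit:
jog_arm(
  plan=[
    [[0.03,0.04,0.6,0,0,-0.06],[0.02,0.04,0.6,0,0,-0.06],[0.02,0.04,0.6,0,0,-0.06],[0,0.03,0.45,0,0,0],[0,0,0.3,0,0,0],[0,0,0.15,0,0,0],[0,0,0.1,0,0,0],[0,0,0,0,0,0],[0,0,0,0,0,0]],
  ],
)

```text
time_s: 56.3
position: [0.6211, 0.039, 0.0503]
tool_rot: [[-0.999, -0.052, -0.001], [-0.052, 0.999, -0.0], [0.001, -0.0, -1.0]]
ft_force: [0.1, -0.5, -0.1]
grip_width: 0.0186
```

```bash
python3 st.py
```

```text
56.3 bed [ 0.0002 -0.141   0.0503]
[  -7.3   38.8   76.1   -0.    65.2 -100.2] F [ 0.14 -0.46 -0.08] T [-0.035  0.021 -0.012]
[[-0.999, -0.052, -0.001], [-0.052, 0.999, -0.0], [0.001, -0.0, -1.0]]
yang 92.95910456358608 w 0.018646883344326067
```

Emit:
jog_arm(
  plan=[
    [[-0.01,0,0.06,0,0,0],[0,0,0.02,0,0,0],[0,0,0,0,0,0]],
  ],
)

```text
time_s: 56.6
position: [0.6214, 0.0391, 0.047]
tool_rot: [[-0.999, -0.052, -0.001], [-0.052, 0.999, -0.0], [0.001, -0.0, -1.0]]
ft_force: [-1.7, -0.0, 3.9]
grip_width: 0.0187
```

Emit:
jog_arm(
  plan=[
    [[0,0,0,0,0,0],[0,0,0,0,0,0],[0,0,0,0,0,0],[0,0,-0.05,0,0,0],[0,0,-0.3,0,0,0],[0,0,-0.7,0,0,0],[0,0,-0.9,0,0,0],[0,0,-0.9,0,0,0],[0,0,-0.9,0,0,0],[0,0,-0.9,0,0,0]],
  ],
  grip=-0.05,
)

```text
time_s: 57.6
position: [0.6211, 0.0392, 0.235]
tool_rot: [[-0.999, -0.052, -0.001], [-0.052, 0.999, -0.0], [0.001, -0.0, -1.0]]
ft_force: [0.2, 0.3, -0.2]
grip_width: 0.0405
```

Emit:
jog_arm(
  plan=[
    [[0,-0.9,0,0,0,0],[0,-0.9,0,0,0,0],[0,-0.9,0,0,0,0],[0,-0.9,0,0,0,0],[0,-0.9,0,0,0,0],[0,-0.9,0,0,0,0],[0,-0.9,0,0,0,0],[0,0,0,0,0,0],[0,0,0,0,0,0]],
  ],
)

```text
time_s: 58.5
position: [0.6343, -0.213, 0.2328]
tool_rot: [[-0.999, -0.051, -0.002], [-0.051, 0.999, 0.0], [0.002, 0.0, -1.0]]
ft_force: [0.7, 0.1, -0.2]
grip_width: 0.0409
```

```bash
cat > fin.py <<'E'
from h import *
from slats import find
im,d,ci=grab('top','topf.png'); W=cloud(d,ci)
for o in find(W,im,zr=(.048,.058)): b=w2b(np.r_[o[0],o[7]]); print('bed',np.round(b,4),'reddir',round((o[1]-2.95)%360,1),'L',round(o[2]),'w',round(o[3]),'nred',o[4],np.round(o[6]))
a=cv2.resize(im[95:245,130:330],None,fx=4,fy=4,interpolation=cv2.INTER_CUBIC)
cv2.imwrite('pics/topfc.png',cv2.cvtColor(a,cv2.COLOR_RGB2BGR))
P=W[(W[...,0]>.35)&(W[...,0]<.45)&(W[...,1]>.05)&(W[...,1]<.28)&(W[...,2]>.027)&(W[...,2]<.036)]
print('stock',cv2.minAreaRect(P[:,:2].astype(np.float32)*1000),np.median(P[:,2]))
W0=np.load('top0.npz')['W']
E
python3 fin.py; python3 face.py|grep now; python3 st.py|head -1
```

```text
stock ((0.0, 0.0), (0.0, 0.0), 0.0) nan
now top far 70 lean 0.002300887997916026 base Y 0.20033176589726961 std 0.0009915891124739403
now top near 75 lean -0.005862826349396766 base Y 0.20003730782575024 std 0.000803633362872718
now top panel 387 lean -0.010609467064256035 base Y 0.20547603486713437 std 0.000878234504015513
58.6 bed [ 0.0008 -0.3919  0.233 ]
  return _methods._mean(a, axis=axis, dtype=dtype,
  ret = ret.dtype.type(ret / rcount)
```

View pics/topfc.png

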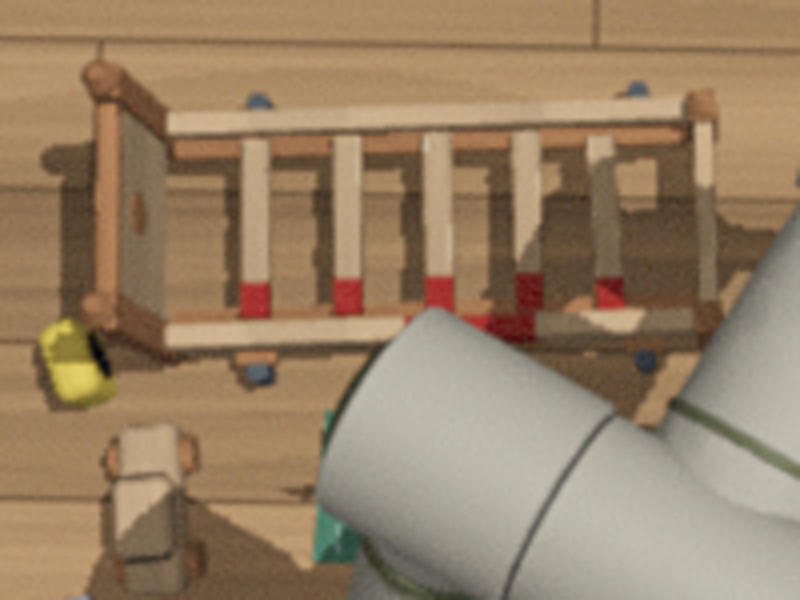

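View pics/topf.png

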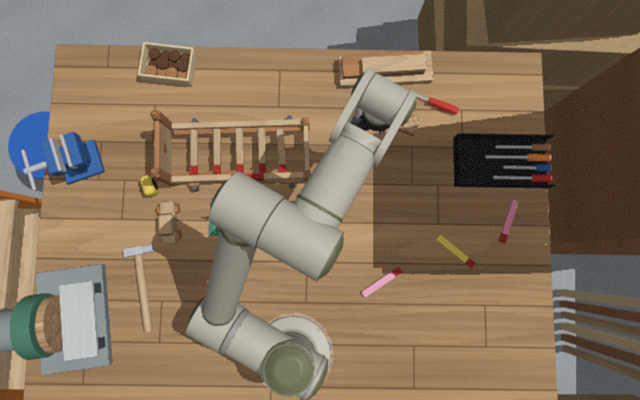

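The fifth slat, at crop pixel (607,225), looks turned and its spacing is off. It may have been knocked or badly seated, so I'll go back over the bed and look.

```bash
python3 - <<'E'
from h import *
plan((.64,.02,.24),92.95,vmax=39)
E
```

```text
t 58.6 pos [ 0.6345 -0.2116  0.233 ] yang 93.0 dz-tilt [-0.0015 -0.0001] F [-0.3  0.7 -0.1] w 0.0406
[[-0.07,0.96,-0.03,0.0,-0.0,0.0],[-0.07,0.96,-0.03,0.0,-0.0,0.0],[-0.07,0.96,-0.03,0.0,-0.0,0.0],[-0.07,0.96,-0.03,0.0,-0.0,0.0],[-0.07,0.96,-0.03,0.0,-0.0,0.0],[-0.07,0.96,-0.03,0.0,-0.0,0.0]]
```

Emit:
jog_arm(
  plan=[
    [[-0.07,0.96,-0.03,0,0,0],[-0.07,0.96,-0.03,0,0,0],[-0.07,0.96,-0.03,0,0,0],[-0.07,0.96,-0.03,0,0,0],[-0.07,0.96,-0.03,0,0,0],[-0.07,0.96,-0.03,0,0,0],[0,0,0,0,0,0],[0,0,0,0,0,0],[0,0,0,0,0,0]],
  ],
)

```text
time_s: 59.5
position: [0.6392, 0.0182, 0.2397]
tool_rot: [[-0.999, -0.052, -0.002], [-0.052, 0.999, -0.0], [0.002, -0.0, -1.0]]
ft_force: [-0.8, -0.4, -0.8]
grip_width: 0.0404
```

```bash
python3 w.py w30; python3 placed.py w30; python3 - <<'E'
from h import *
z=np.load('w30.npz');W=z['W']
for u,v in ((0,0),):pass
X=(W[...,:2]-O)@EX; Y=(W[...,:2]-O)@EY; Z=W[...,2]
m=(abs(X)<.08)&(Y<-.09)&(Y>-.19)&(Z>.02)
for x in np.arange(-.07,.075,.01):
    q=m&(abs(X-x)<.005); 
    if q.sum()>5: print(round(x,2),q.sum(),np.round(np.percentile(Y[q],[3,97]),4),np.round(np.median(Z[q]),4))
E
```

```text
59.55 [0.6393 0.0178 0.2396] [[-0.999, -0.051, -0.002], [-0.051, 0.999, -0.0], [0.002, -0.0, -1.0]] [  -9.    30.9   57.6   -0.    91.6 -101.9]
bed [-0.004  -0.1347  0.0541] reddir 182.4 L 141 w 20 nred 764 [348. 153.]
bed [ 0.0022 -0.0741  0.054 ] reddir 180.0 L 140 w 21 nred 785 [413. 159.]
bed [ 0.0022 -0.006   0.0539] reddir 179.4 L 140 w 23 nred 832 [486. 159.]
bed [0.0027 0.0641 0.0537] reddir 180.1 L 140 w 23 nred 865 [561. 159.]
bed [0.0091 0.1346 0.0534] reddir 179.9 L 127 w 23 nred 62 [628. 186.]
-0.07 1451 [-0.1866 -0.0929] 0.0448
-0.06 974 [-0.1867 -0.0934] 0.0445
-0.05 272 [-0.1464 -0.1269] 0.0542
-0.04 261 [-0.146  -0.1265] 0.054
-0.03 251 [-0.1456 -0.1262] 0.054
-0.02 250 [-0.1449 -0.1259] 0.054
-0.01 234 [-0.1447 -0.1255] 0.0541
0.0 9103 [-0.1881 -0.1254] 0.3192
0.01 16394 [-0.1878 -0.1051] 0.3043
0.02 3037 [-0.1845 -0.1135] 0.2954
0.03 1516 [-0.1838 -0.11  ] 0.2964
0.04 218 [-0.1426 -0.1229] 0.0539
0.05 206 [-0.1419 -0.1228] 0.0541
0.06 733 [-0.1862 -0.0931] 0.0441
0.07 846 [-0.1873 -0.093 ] 0.0441
```

View pics/w30.png

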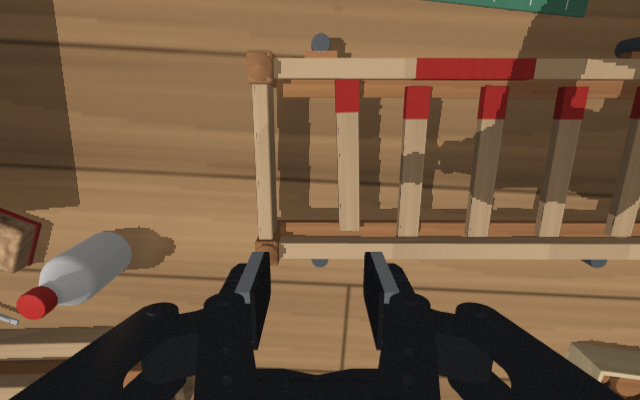

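```bash
python3 - <<'E'
from h import *
plan(b2w(-.004,-.1347,.09),95.35,n=6)
E
```

```text
t 59.55 pos [0.6393 0.0178 0.2396] yang 92.9 dz-tilt [-0.002  -0.0002] F [ 0.3 -0.3 -0.6] w 0.0404
[[0.09,0.12,0.62,-0.0,-0.0,-0.05],[0.09,0.12,0.62,-0.0,-0.0,-0.05],[0.09,0.12,0.62,-0.0,-0.0,-0.05],[0.09,0.12,0.62,-0.0,-0.0,-0.05],[0.08,0.12,0.62,-0.0,-0.0,-0.05],[0.08,0.12,0.62,-0.0,-0.0,-0.05]]
```

Emit:
jog_arm(
  plan=[
    [[0.09,0.12,0.62,0,0,-0.05],[0.09,0.12,0.62,0,0,-0.05],[0.09,0.12,0.62,0,0,-0.05],[0.09,0.12,0.62,0,0,-0.05],[0.08,0.12,0.62,0,0,-0.05],[0.08,0.12,0.5,0,0,-0.05],[0,0,0,0,0,0],[0,0,0,0,0,0]],
  ],
)

```text
time_s: 60.35
position: [0.6168, 0.0448, 0.0962]
tool_rot: [[-0.995, -0.096, -0.001], [-0.096, 0.995, -0.0], [0.001, -0.0, -1.0]]
ft_force: [0.2, 0.2, 0.4]
grip_width: 0.0408
```

```bash
python3 w.py w31; python3 placed.py w31; python3 - <<'E'
from h import *
plan(b2w(-.004,-.1347,.0475),95.35,n=3)
E
```

```text
60.4 [0.6171 0.0449 0.0968] [[-0.995, -0.096, 0.0], [-0.096, 0.995, -0.0], [-0.0, -0.0, -1.0]] [  -6.8   35.4   74.1   -0.    70.6 -102.3]
bed [-0.0033 -0.1338  0.0548] reddir 182.6 L 141 w 20 nred 2151 [319. 219.]
bed [-0.0142 -0.0736  0.0547] reddir 179.9 L 107 w 21 nred 2325 [431. 204.]
bed [-0.0043 -0.0054  0.0545] reddir 179.7 L 127 w 23 nred 2589 [551. 225.]
t 60.4 pos [0.6171 0.0449 0.0968] yang 95.5 dz-tilt [ 0.0001 -0.0003] F [-0.5  0.2 -0.4] w 0.0406
[[0.0,0.0,0.41,-0.0,0.0,0.01],[0.0,0.0,0.41,-0.0,0.0,0.01],[0.0,0.0,0.41,-0.0,0.0,0.01]]
```

View pics/w31.png

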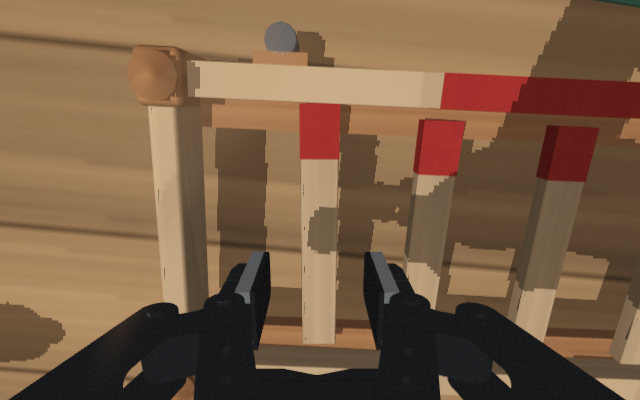

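Emit:
jog_arm(
  plan=[
    [[0,0,0.41,0,0,0],[0,0,0.41,0,0,0],[0,0,0.28,0,0,0],[0,0,0.12,0,0,0],[0,0,0,0,0,0],[0,0,0,0,0,0]],
  ],
)

```text
time_s: 61.0
position: [0.6167, 0.0455, 0.0476]
tool_rot: [[-0.995, -0.097, -0.001], [-0.097, 0.995, -0.0], [0.001, -0.0, -1.0]]
ft_force: [0.2, 0.1, -0.4]
grip_width: 0.0404
```

Emit:
jog_arm(
  plan=[
    [[0,0,0,0,0,0],[0,0,0,0,0,0],[0,0,0,0,0,0],[0,0,0,0,0,0],[0,0,-0.2,0,0,0],[-0.07,0,-0.2,0,0,0.15],[-0.07,-0.05,0,0,0,0.14],[0,0,0,0,0,0],[0,0,0,0,0,0]],
  ],
  grip=-0.8,
)

```text
time_s: 61.9
position: [0.6218, 0.0441, 0.0624]
tool_rot: [[-0.999, -0.053, -0.003], [-0.053, 0.999, 0.0], [0.003, 0.0, -1.0]]
ft_force: [-0.4, -0.8, -0.6]
grip_width: 0.0188
```

```bash
python3 st.py;python3 held.py w32 0 -.137 .0475
```

```text
61.9 bed [ 0.0012 -0.1359  0.0624]
[ -6.8  38.1  75.2  -0.   66.9 -99.9] F [-0.39 -0.79 -0.64] T [-0.049 -0.051  0.016]
[[-0.999, -0.053, -0.003], [-0.053, 0.999, 0.0], [0.003, 0.0, -1.0]]
yang 93.058241903346 w 0.018784743400755914
held 7234 end x 0.06965255071106614 slope [-0.00568916  0.00027382 -0.0063082 ]
yaw 0.34854885548889114 -0.00019098982440068045
red frac at camera end 0.5501797069394526
rail [-0.08975094 -0.07418584]
placed [ 0.0005 -0.0052  0.0539] reddir 180.2 137
t 61.95 pos [0.6217 0.0442 0.0623] yang 93.1 dz-tilt [-0.0029  0.0001] F [-0.3  0.8 -0.3] w 0.0185
[[0.03,-0.03,0.37,0.0,-0.02,0.01]]
```

Emit:
jog_arm(
  plan=[
    [[0,0,0.2,0,0,0],[0,0,0.12,0,0,0],[0,0,0.05,0,0,0],[0,0,0.01,0,0,0],[0,0,0,0,0,0],[0,0,0,0,0,0]],
  ],
)

```text
time_s: 62.55
position: [0.6214, 0.0442, 0.0476]
tool_rot: [[-0.999, -0.054, -0.003], [-0.054, 0.999, -0.0], [0.003, 0.0, -1.0]]
ft_force: [-3.0, 0.3, 4.4]
grip_width: 0.0185
```

Emit:
jog_arm(
  plan=[
    [[0,0,0,0,0,0],[0,0,0,0,0,0],[0,0,0,0,0,0],[0,0,-0.05,0,0,0],[0,0,-0.3,0,0,0],[0,0,-0.7,0,0,0],[0,0,-0.9,0,0,0],[0,0,-0.9,0,0,0],[0,0,-0.9,0,0,0],[0,0,-0.9,0,0,0]],
  ],
  grip=-0.05,
)

```text
time_s: 63.55
position: [0.622, 0.0442, 0.2363]
tool_rot: [[-0.999, -0.053, -0.001], [-0.053, 0.999, -0.0], [0.001, -0.0, -1.0]]
ft_force: [0.9, -0.2, 0.0]
grip_width: 0.0406
```

Emit:
jog_arm(
  plan=[
    [[-0.2,0.6,-0.2,0,0,0],[-0.2,0.6,-0.2,0,0,0],[-0.2,0.6,-0.2,0,0,0],[-0.2,0.6,-0.2,0,0,0],[-0.1,0.6,-0.2,0,0,0],[0,0,0,0,0,0],[0,0,0,0,0,0],[0,0,0,0,0,0]],
  ],
)

```text
time_s: 64.35
position: [0.6517, 0.165, 0.2735]
tool_rot: [[-0.999, -0.053, -0.002], [-0.053, 0.999, -0.0], [0.002, -0.0, -1.0]]
ft_force: [-0.6, 0.1, -0.2]
grip_width: 0.0405
```

```bash
python3 w.py w33; python3 placed.py w33; python3 st.py|head -1
```

```text
64.4 [0.6518 0.1649 0.2735] [[-0.999, -0.052, -0.002], [-0.052, 0.999, -0.0], [0.002, -0.0, -1.0]] [  4.1  33.9  46.8  -0.   99.5 -88.9]
bed [0.0033 0.201  0.0533] reddir 353.6 L 151 w 27 nred 0 [538. 138.]
bed [ 0.0012 -0.1363  0.0542] reddir 359.9 L 140 w 21 nred 1 [198. 133.]
bed [ 0.0022 -0.0737  0.0542] reddir 180.2 L 140 w 21 nred 39 [260. 135.]
bed [ 0.0022 -0.005   0.0542] reddir 180.1 L 140 w 20 nred 626 [329. 135.]
bed [0.0026 0.0644 0.054 ] reddir 180.0 L 139 w 21 nred 658 [398. 135.]
bed [0.0023 0.1348 0.0539] reddir 179.5 L 140 w 22 nred 712 [468. 135.]
64.4 bed [ 0.0373 -0.0168  0.2735]
```

View pics/w33.png

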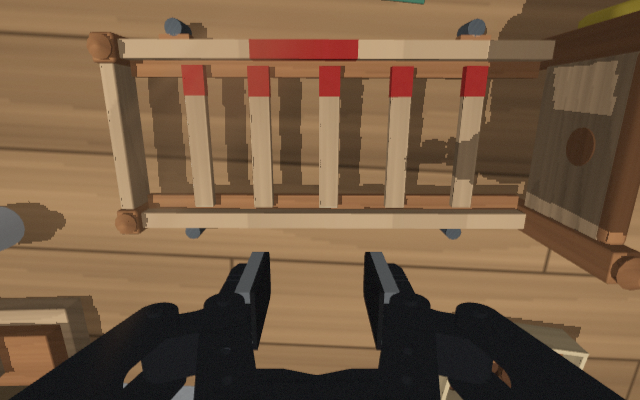

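```bash
python3 - <<'E'
from h import *
im,d,ci=grab('scene','sf.png'); W=cloud(d,ci)
c=im[130:330,210:510]; cv2.imwrite('pics/sfc.png',cv2.cvtColor(cv2.resize(c,(780,520),interpolation=cv2.INTER_CUBIC),cv2.COLOR_RGB2BGR))
grab('top','tf.png')
E
python3 face.py|grep now
```

```text
now top far 75 lean -0.010320735727152263 base Y 0.19969905246457934 std 0.0008865711566677099
now top near 74 lean 0.004041280083694654 base Y 0.20062558485348123 std 0.0008895635712806399
now top panel 391 lean -0.0077622092775013925 base Y 0.20565992234042804 std 0.0009613288010938457
```

View pics/sfc.png

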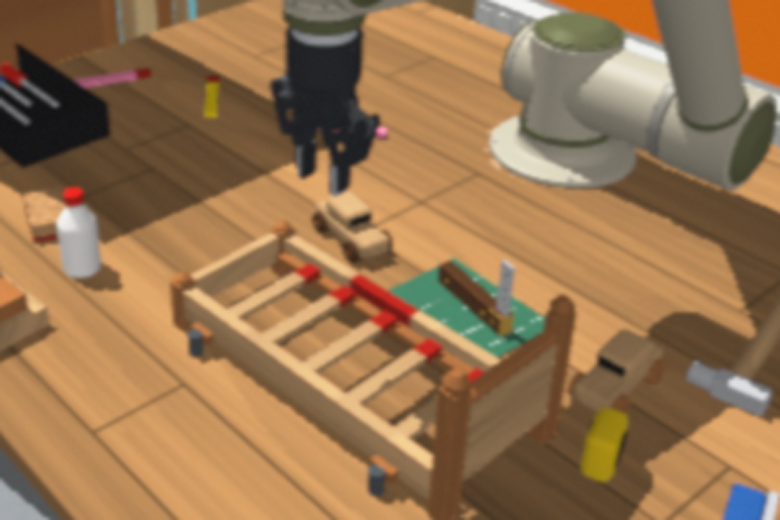

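View pics/tf.png

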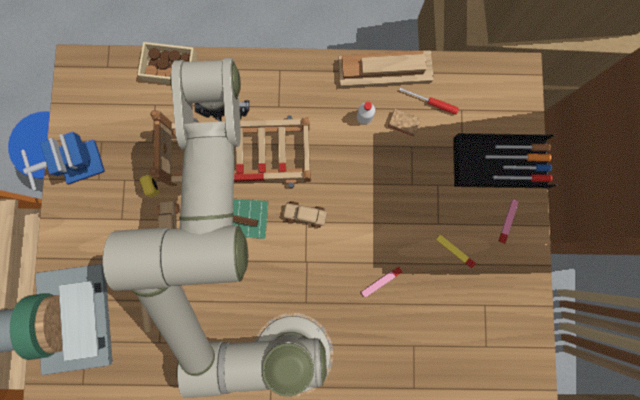

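The square stands upright on the mat, the headboard is home and all five slats are on the ledgers. No bystander looks moved, and the robot is touching nothing. Handing in.

```bash
python3 - <<'E'
from h import *
print(close_job())
E
```

```text
the job is handed in; nothing more can be done
None
```

The job was handed in at about 65 s of the 210 s allowed, and my last checks found nothing out of place.

- **Square:** I stood it on the near rail and pushed the headboard home from a lean of about 0.11 rad. I held it flat and flush for about 1 s, with roughly 10 N down and 11 N against the headboard. It now stands upright on the mat.
- **Slats:** Five were present, and all lie on the ledgers with their red ends at the near rail. I left the pink and yellow look-alikes alone. The centres are at bed y of about +135, +64, -5, -74 and -136 mm, so at least 62 mm apart, and they are within 0.5° of straight across.
- **One mend:** The last slat was found shifted about 6 mm towards the near rail and turned 2.4° after I had placed it, so I re-gripped and re-centred it.

**Last checks:**
- The headboard lean read between -0.010 and +0.004 rad, which is within noise.
- The slat tops read 54 mm, as they should.
- In the final view the colour test missed the red on two slats. The picture shows them red end to the near rail.
- The square was hidden from the top camera at the end, so I checked it only by eye in the scene view.
- No bystander appeared to have moved in the pictures.

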